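Put the kiln posts away by length and latch the case

ROBOT

A 6-joint arm with a two-finger parallel gripper is mounted at the origin on the work surface. World frame = base frame: x ahead of the robot, y to its left, z up, the work surface at z = 0. Lengths are in m, angles in rad, forces in N, time in s.
With the tool pointing down it reaches from about 0.3 to 0.775 m from the base axis. Payload 14.6 kg.
Tool frame: the origin (TCP) lies on the centre line of the jaws, within the pads' length; the fingertips stand 19 mm ahead of it and the grasp point (between the pads) is the TCP; z points along the fingers, y is the line along which they close (so a half turn about z gives the same grasp; the last joint's range is limited). The gripper opens to 94 mm and grips with 3 to 60 N. Pads are 16 mm wide; open, the fingers measure 119 mm over their backs; the gripper's body (75 mm by 177 mm) begins 78 mm behind the grasp point.
Start: joints at [-1.299, 0.3, 1.521, -0, 1.321, -0.067], TCP at [0.183, -0.519, 0.195] pointing down, gripper open.
Joint ranges: [-3.03, 3.03], [-0.79, 2.21], [0.23, 2.52], [-1.04, 4.18], [0, 3.07], [-2.55, 2.55]. Speed limits (rad/s): [2.22, 2.22, 2.57, 3.14, 3.14, 3.14].

INTERFACE

Orientations are given as [roll, pitch, yaw] about the fixed x, y, z axes, in that order (R = Rz(yaw) Ry(pitch) Rx(roll)).
In Python, from station import get_obs, camera, workorder gives the robot as it stands.
- The arm moves only by the tool play_rows, never from a script. Its argument "motion" is a list that holds one entry, the list of rows, each a list of 7 numbers: the shift along the tool's x, y, z as a fraction of full scale, then the turn, a rotation vector about the tool's x, y, z as a fraction of full scale, then the opening, from -1 (shut) to 1 (fully open). In form: [[[x, y, z, ax, ay, az, grip], ...]]. A call has 1 to 10 rows; each row is the pose to reach, as a shift and turn from the pose commanded when the call began, along the tool's axes at that moment, turning the shorter way round; what a row does not reach only later rows make up. Full scale, the value 1, is 0.25 m for a shift and 2 pi rad for a turn. A row lasts 1/10 s, in which the tool goes at most 50 mm and 8.59 degrees, less where a joint would pass 70% of its speed; a pose out of reach is approached as far as the arm can. A call with a number of a shift or a turn outside -1 to 1 is refused whole. A call with a gripper value outside its range is refused whole. The fingers move at their own pace and stop on an object; "grip_force" is the grip in N (left out, the last holds). Time passes only in rows, so rows that repeat a pose let the fingers close. It gives the time, the measured TCP pose, the force, the opening and the grip force at its end, in the units of the state.
- get_obs(): the state, without advancing time (a new reading comes with each control period).
- camera(name): name is "side" or "top" or "wrist"; returns a dict with "frame" (420x560x3 uint8, red, green, blue), "z_map" (420x560 float32, m along the optical axis (not along the pixel's ray), 0 where there is no reading), "camera_matrix" (3x3 intrinsics, pixels), "T" (4x4, takes a point from camera to world coordinates); the wrist camera has in their place "T_tool_cam" (4x4, takes a point from camera to tool coordinates, whose origin is the TCP and whose axes are the flange's). Camera axes: x right, y up, looking along -z (the intrinsics and any distortion apply to the point x, -y, -z); pixel columns grow to the right and rows downward; lengths in m; the calibration is good to about 2 mm. A picture is of the moment at which its call begins: read the wrist's pose just before it.
- workorder.hand_in(): hands the job in; it is judged then, once.
The state is a dict: "time_s": time; "qpos": joint angles; "joint_vel": joint speeds; "tau": joint torques, N m; "ee_pos": TCP position; "eef_rot": TCP orientation; "force": force on the tool from outside, world axes, zero at the start; "moment": the same for the moment, N m; "grip_width": finger opening in m; "grip_force": force on a finger pad.
Only numpy, scipy, OpenCV 4.12 (cv2) and the standard library are available. Lean on these libraries where they do the work, as an engineer would, in place of code of your own. Each camera call takes 0.05 s, during which the arm holds its last target. There are 200 camera calls.

TASK

Put the kiln posts away in their case: turn the latch until it clicks free, lift the cover off onto the empty ware board, and lay every post that is there in a pocket of the row that matches its length, lying flat on the pocket's floor. Then set the cover squarely back on the case and turn the latch back until it clicks locked over the cover. Leave the bucket, mug and sponge where they are.

Things in the scene. Friction and masses are not known exactly. Their poses are not given: they have to be found in the camera images.
- case: Fixed plywood base, 200 x 276 mm, flat top 16 mm above the table. Origin: centre of its underside, on the table; y along the 276 mm side. In its top: three rows of two pockets, 9 mm deep, end to end along y: long row at x = -58 mm, middle at 0, short at +58. A latch block 36 x 50 mm, 47 mm tall, stands centred at x = -123 mm, y = 0.
- cover: Loose metal cover, an upturned tray 186 (x) x 262 (y) x 29 mm tall, 5 mm walls, 0.35 kg. On its top's centre: wooden batten handle 22 (x) x 90 (y) x 32 mm tall. Origin: centre of its underside rim. Closed, it stands on the case's flat top, centred and square (axes along the case's); it clears stored posts by about 10 mm.
- latch (a joint): Latch angle, rad. 0: locked, tongue over the cover towards case +x; grows clockwise from above to 1.57: free, tongue along case -y. Clicks at 0 and 1.57 only: let go below half-way (0.785) it springs back, clearly past (1.0 up; 0.57 down on the way back) it snaps on to the next click by itself. Stops at -0.12 and 1.69. Peak torque 0.2 to 0.25 N m.
- latch_grip (a point): On the latch's upright axis, 76 mm above the table, inside its black bar grip: 60 mm long, 14 mm wide, from 58 to 90 mm above the table, lying along the tongue. Its x axis is the tongue's direction. The tongue is steel, 55 mm long from the axis, 16 mm wide, its underside 4 mm above the cover's top.
- post_board: Fixed plywood ware board 260 x 220 x 12 mm on which the kiln posts lie at the start; origin: centre of its underside.
- free_board: The same kind of ware board, 260 x 220 x 12 mm, empty: for the cover meanwhile; origin: centre of its underside, its top 12 mm above the table. It lies on the other side of the case from post_board; either may be the left one.
- long_a: Kiln post of the long length (may be absent): cream fired-clay bar, 28 x 28 mm square and 100 mm long with a round dark bore in each end, lying flat; about 120 g; origin: its centre (14 mm above what it lies on), long axis along its own x.
- long_b: Kiln post of the long length (may be absent): cream fired-clay bar, 28 x 28 mm square and 100 mm long with a round dark bore in each end, lying flat; about 120 g; origin: its centre (14 mm above what it lies on), long axis along its own x.
- pocket_long_a (a point): Centre of the floor (7 mm above the table) of a long pocket of the case, 110 mm long (along the case's y) x 38 mm wide, 9 mm deep; it takes one long post.
- pocket_long_b (a point): Centre of the floor (7 mm above the table) of a long pocket of the case, 110 mm long (along the case's y) x 38 mm wide, 9 mm deep; it takes one long post.
- mid_a: Kiln post of the mid length (may be absent): cream fired-clay bar, 28 x 28 mm square and 80 mm long with a round dark bore in each end, lying flat; about 96 g; origin: its centre (14 mm above what it lies on), long axis along its own x.
- mid_b: Kiln post of the mid length (may be absent): cream fired-clay bar, 28 x 28 mm square and 80 mm long with a round dark bore in each end, lying flat; about 96 g; origin: its centre (14 mm above what it lies on), long axis along its own x.
- pocket_mid_a (a point): Centre of the floor (7 mm above the table) of a mid pocket of the case, 90 mm long (along the case's y) x 38 mm wide, 9 mm deep; it takes one mid post.
- pocket_mid_b (a point): Centre of the floor (7 mm above the table) of a mid pocket of the case, 90 mm long (along the case's y) x 38 mm wide, 9 mm deep; it takes one mid post.
- short_a: Kiln post of the short length (may be absent): cream fired-clay bar, 28 x 28 mm square and 60 mm long with a round dark bore in each end, lying flat; about 72 g; origin: its centre (14 mm above what it lies on), long axis along its own x.
- short_b: Kiln post of the short length (may be absent): cream fired-clay bar, 28 x 28 mm square and 60 mm long with a round dark bore in each end, lying flat; about 72 g; origin: its centre (14 mm above what it lies on), long axis along its own x.
- pocket_short_a (a point): Centre of the floor (7 mm above the table) of a short pocket of the case, 70 mm long (along the case's y) x 38 mm wide, 9 mm deep; it takes one short post.
- pocket_short_b (a point): Centre of the floor (7 mm above the table) of a short pocket of the case, 70 mm long (along the case's y) x 38 mm wide, 9 mm deep; it takes one short post.
- bucket: Bystander: galvanised bucket, 110 mm wide and tall; origin: centre of its underside.
- mug: Bystander: white mug, 80 mm wide, 90 mm tall; origin: centre of its underside.
- sponge: Bystander: round yellow sponge, 80 mm wide, 28 mm tall; origin: centre of its underside.
There are look-alikes about, which are no part of the job. What is shaped like the short_b but red is not meant.

How it is judged:
On the way, in this order (a step that is already met when the one before it is completed fails the run):
1. the latch has clicked free (value of joint latch above 1.35 rad), for 0.2 s.
2. the cover lies on the empty ware board (horizontal distance between cover and free_board below 0.08 m and height (world z) of cover below 0.018 m and angle between cover's own z axis and vertical below 0.05 rad and linear speed of cover below 0.03 m/s), for 0.2 s.
3. every post lies in a pocket of its length (((horizontal distance between long_a and pocket_long_a below 0.012 m and z of long_a in the frame of pocket_long_a below 0.019 m and angle between the x axis of long_a and the y axis of case, either way round below 0.2 rad) or (horizontal distance between long_a and pocket_long_b below 0.012 m and z of long_a in the frame of pocket_long_b below 0.019 m and angle between the x axis of long_a and the y axis of case, either way round below 0.2 rad)) and ((horizontal distance between long_b and pocket_long_a below 0.012 m and z of long_b in the frame of pocket_long_a below 0.019 m and angle between the x axis of long_b and the y axis of case, either way round below 0.2 rad) or (horizontal distance between long_b and pocket_long_b below 0.012 m and z of long_b in the frame of pocket_long_b below 0.019 m and angle between the x axis of long_b and the y axis of case, either way round below 0.2 rad)) and ((horizontal distance between mid_a and pocket_mid_a below 0.012 m and z of mid_a in the frame of pocket_mid_a below 0.019 m and angle between the x axis of mid_a and the y axis of case, either way round below 0.2 rad) or (horizontal distance between mid_a and pocket_mid_b below 0.012 m and z of mid_a in the frame of pocket_mid_b below 0.019 m and angle between the x axis of mid_a and the y axis of case, either way round below 0.2 rad)) and ((horizontal distance between mid_b and pocket_mid_a below 0.012 m and z of mid_b in the frame of pocket_mid_a below 0.019 m and angle between the x axis of mid_b and the y axis of case, either way round below 0.2 rad) or (horizontal distance between mid_b and pocket_mid_b below 0.012 m and z of mid_b in the frame of pocket_mid_b below 0.019 m and angle between the x axis of mid_b and the y axis of case, either way round below 0.2 rad)) and ((horizontal distance between short_a and pocket_short_a below 0.012 m and z of short_a in the frame of pocket_short_a below 0.019 m and angle between the x axis of short_a and the y axis of case, either way round below 0.2 rad) or (horizontal distance between short_a and pocket_short_b below 0.012 m and z of short_a in the frame of pocket_short_b below 0.019 m and angle between the x axis of short_a and the y axis of case, either way round below 0.2 rad)) and ((horizontal distance between short_b and pocket_short_a below 0.012 m and z of short_b in the frame of pocket_short_a below 0.019 m and angle between the x axis of short_b and the y axis of case, either way round below 0.2 rad) or (horizontal distance between short_b and pocket_short_b below 0.012 m and z of short_b in the frame of pocket_short_b below 0.019 m and angle between the x axis of short_b and the y axis of case, either way round below 0.2 rad))), for 0.2 s.
4. the cover is squarely back on the case (x of cover in the frame of case between -0.012 and 0.012 m and y of cover in the frame of case between -0.012 and 0.012 m and z of cover in the frame of case below 0.02 m and angle between the y axis of cover and the y axis of case, either way round below 0.08 rad and angle between cover's own z axis and vertical below 0.03 rad), for 0.2 s.
5. the latch has clicked locked (all of step 4 and value of joint latch between -0.2 and 0.2 rad), for 0.2 s.
At the end, for the whole second after the job is handed in: Each post lies on the floor of a pocket of its length (within 12 mm of its centre, under 5 mm raised, 0.2 rad parallel); cover standing on the case, within 12 mm of centred and 0.08 rad of square, at rest; latch within 0.2 rad of its locked click (all of step 3 and all of step 5 and linear speed of cover below 0.02 m/s); the robot touches nothing.
It fails at once if the bucket, mug or sponge is moved more than 3 cm (distance of any of bucket, mug, sponge from where it was at the start of the episode above 0.03 m).
Of long_a, long_b, mid_a, mid_b, short_a, short_b only 4 to 6 are there at a start; the rules pass over those that are not, and their reading is None.
At some moment in a run one of long_a, long_b, mid_a, mid_b, short_a, short_b may be knocked a few centimetres aside while the robot is not near it.
Once in a run the grip may slacken for a moment while it holds something.
It also fails if it takes over 210 s, if anything falls off the work surface, if the arm or the gripper's body presses on something with over 40 N, if the wrist force passes 120 N, or if a joint passes its speed limit or range.

## Working session

There is one attempt and no reset: what is moved stays moved. The work goes in short steps, Python scripts to look and compute and a tool call to move; the robot and the scene stay as the last step left them, time stands still between calls to the robot, and variables do not carry over. Pictures are saved under pics/ and viewed, at most 14 in all, crops included, and the job is handed in when it is done.

Besides the shell and the picture viewer there is one more tool, called after "Call:" by a JSON object that holds its "name" and its "arguments". play_rows: Moves the arm, as the interface text tells. Its arguments: {"type":"object","properties":{"motion":{"type":"array"},"grip_force":{"type":"number"}},"required":["motion"]}

```bash
mkdir -p pics; ls; cat > h.py <<'E'
import numpy as np, cv2
from station import get_obs, camera, workorder
from scipy.spatial.transform import Rotation as R
def cloud(name):
    o=get_obs(); c=camera(name); K=c["camera_matrix"]; z=c["z_map"]
    v,u=np.mgrid[0:z.shape[0],0:z.shape[1]]
    P=np.stack([(u-K[0,2])/K[0,0]*z,-(v-K[1,2])/K[1,1]*z,-z],-1)
    if "T" in c: T=c["T"]
    else:
        M=np.eye(4); M[:3,:3]=R.from_euler('xyz',o["eef_rot"]).as_matrix(); M[:3,3]=o["ee_pos"]; T=M@c["T_tool_cam"]
    W=P@T[:3,:3].T+T[:3,3]; W[z==0]=np.nan
    return c,W
def save(n,f): cv2.imwrite("pics/"+n,f[...,::-1])
E
python3 - <<'E'
from h import *
o=get_obs(); print({k:np.round(v,3) for k,v in o.items()})
for n in("top","side"):
    c,W=cloud(n); np.savez(n+".npz",W=W,f=c["frame"],T=c["T"],K=c["camera_matrix"]); save(n+"0.png",c["frame"]); print(n,c["T"].round(3).tolist(),c["camera_matrix"].tolist(),[k for k in c])
    print(np.nanmin(W[...,2]),np.nanmax(W[...,2]))
E
```

```text
pics
{'time_s': np.float64(0.0), 'qpos': array([-1.299,  0.3  ,  1.522, -0.   ,  1.321, -0.067]), 'joint_vel': array([ 0.001,  0.001,  0.001,  0.   , -0.   , -0.001]), 'tau': array([-1.0000e-03, -5.3180e+01, -3.5274e+01,  7.1000e-02,  2.4000e-02,
       -0.0000e+00]), 'ee_pos': array([ 0.183, -0.518,  0.194]), 'eef_rot': array([-3.14 , -0.   ,  0.339]), 'force': array([-0.557,  0.672,  0.256]), 'moment': array([-0.007, -0.001, -0.054]), 'grip_force': np.float64(0.0), 'grip_width': np.float64(0.094)}
top [[-0.001, 0.992, -0.129, 0.376], [-1.0, -0.003, -0.011, -0.054], [-0.012, 0.129, 0.992, 1.406], [0.0, 0.0, 0.0, 1.0]] [[397.18384892482874, 0.0, 282.02511358477494], [0.0, 397.18384892482874, 207.61780115045465], [0.0, 0.0, 1.0]] ['frame', 'z_map', 'camera_matrix', 'T']
-0.7744465429172998 0.6965975210598057
side [[0.999, 0.022, -0.033, 0.485], [-0.038, 0.766, -0.642, -0.997], [0.012, 0.643, 0.766, 1.198], [0.0, 0.0, 0.0, 1.0]] [[511.34843251008425, 0.0, 283.96865837942636], [0.0, 511.34843251008425, 208.4127012675967], [0.0, 0.0, 1.0]] ['frame', 'z_map', 'camera_matrix', 'T']
-0.779698861466072 0.6969749817348033
```

View pics/top0.png

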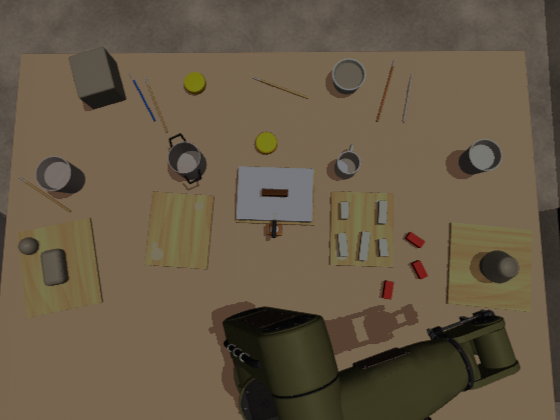

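View pics/side0.png

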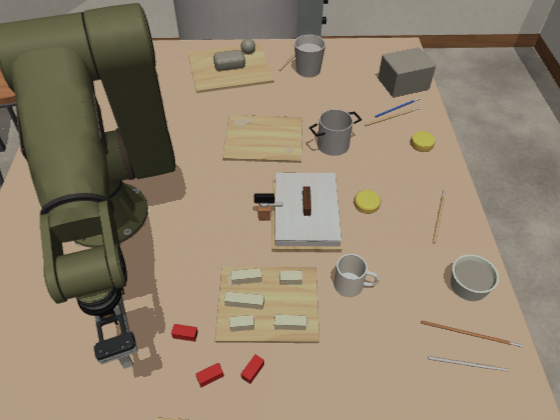

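Top view: cover and case at (275,195), handle (275,192), latch (274,229). The empty board is on the left (180,230), and the post board on the right (362,230) holds five cream posts: (344,210), (382,211), (343,245), (364,245), (383,247). Possible confusions are the red blocks at (415,240), (420,269), (388,290), the other boards at (60,265) and (490,265) (occupied, so not ours), and other mugs, buckets and sponges.

```bash
python3 - <<'E'
from h import *
def rects(W,m,label,amin=20):
    n,L,s,c=cv2.connectedComponentsWithStats(m.astype(np.uint8))
    for i in range(1,n):
        if s[i,4]<amin: continue
        p=W[L==i]; r=cv2.minAreaRect((p[:,:2]*1000).astype(np.float32))
        print(label,c[i].round(),s[i,4],"c",np.round(r[0],1),"sz",np.round(r[1],1),"ang",round(r[2],1),"z",np.median(p[:,2]).round(4))
for n in("top","side"):
    d=np.load(n+".npz"); W=d["W"];f=d["f"].astype(int); z=W[...,2]
    x,y=W[...,0],W[...,1]
    print(n)
    reg=(x>.2)&(x<.75)&(y>-.45)&(y<.35)
    right=reg&(y<-.15)
    cream=(f[...,0]-f[...,2]<70)
    rects(W,right&(z>.03)&(z<.05),"post")
    rects(W,reg&(z>.065)&(z<.1)&(y>-.1)&(y<.08),"tall")
    rects(W,reg&(z>.035)&(z<.056)&(y>-.15)&(y<.1),"cover")
    rects(W,reg&(z>.006)&(z<.02),"boards",200)
    rects(W,reg&(z>.02),"any",100)
im=np.load("top.npz")["f"][120:300,130:440]; save("crop1.png",cv2.resize(im,None,fx=2.5,fy=2.5,interpolation=2))
E
```

```text
top
post [351. 159.] 36 c [ 721.1 -279.8] sz [69.1 26.3] ang 54.5 z 0.0404
post [342. 174.] 29 c [ 673.3 -250.7] sz [61.2 14.6] ang 60.9 z 0.0414
post [383. 212.] 198 c [ 537.3 -387.4] sz [29.5 78.2] ang 85.8 z 0.0391
post [344. 210.] 136 c [ 544.3 -255. ] sz [25.7 57.5] ang 88.3 z 0.0398
post [364. 246.] 255 c [ 421.6 -320.9] sz [ 29.2 100. ] ang 81.5 z 0.0395
post [343. 244.] 199 c [ 425.8 -247.5] sz [79.  28.6] ang 5.2 z 0.0396
post [383. 247.] 149 c [ 414.9 -385.2] sz [58.1 28.7] ang 1.7 z 0.0389
tall [275. 192.] 179 c [601.7 -15.2] sz [88.6 22. ] ang 89.8 z 0.0766
tall [274. 229.] 80 c [476.8 -12.4] sz [13.7 56.7] ang 90.0 z 0.0893
cover [278. 194.] 3545 c [602.4 -22.1] sz [247.4 187.3] ang 87.8 z 0.0451
cover [269. 229.] 43 c [478.2   3.8] sz [15.1 35.5] ang 83.3 z 0.0478
cover [279. 229.] 42 c [478.4 -28.3] sz [35.  13.9] ang 0.1 z 0.0466
boards [305. 208.] 211 c [ 569.4 -133. ] sz [110.2 235.2] ang 55.4 z 0.0152
boards [362. 228.] 3524 c [ 484.1 -322.3] sz [228.2 265.7] ang 87.0 z 0.0117
boards [191. 230.] 2821 c [479.2 283.2] sz [146.9 264.4] ang 86.1 z 0.0123
any [188. 166.
[... 1939 characters left out ...]
. 130.] 1134 c [689.4 287.2] sz [121.  123.9] ang 87.9 z 0.0746
any [303. 209.] 4943 c [570.  -19.7] sz [277.9 250. ] ang 87.2 z 0.046
any [107. 210.] 408 c [ 204.1 -411.9] sz [18. 80.] ang 10.2 z 0.5274
any [350. 273.] 971 c [ 698.  -269.8] sz [82.1 81.4] ang 30.5 z 0.0618
any [246. 276.] 381 c [ 423.6 -251.2] sz [79.5 30.5] ang 5.2 z 0.0394
any [290. 277.] 295 c [ 542.8 -259.6] sz [32.1 60. ] ang 89.8 z 0.0393
any [243. 300.] 519 c [ 419.2 -324.1] sz [ 31.5 100.8] ang 82.2 z 0.0394
any [241. 322.] 334 c [ 413.8 -388.9] sz [59.9 31.8] ang 2.1 z 0.0397
any [290. 322.] 442 c [ 535.3 -390. ] sz [31.2 78.3] ang 87.5 z 0.0396
any [183. 331.] 281 c [ 270.5 -403.8] sz [30.1 60.9] ang 80.7 z 0.0283
```

View pics/crop1.png

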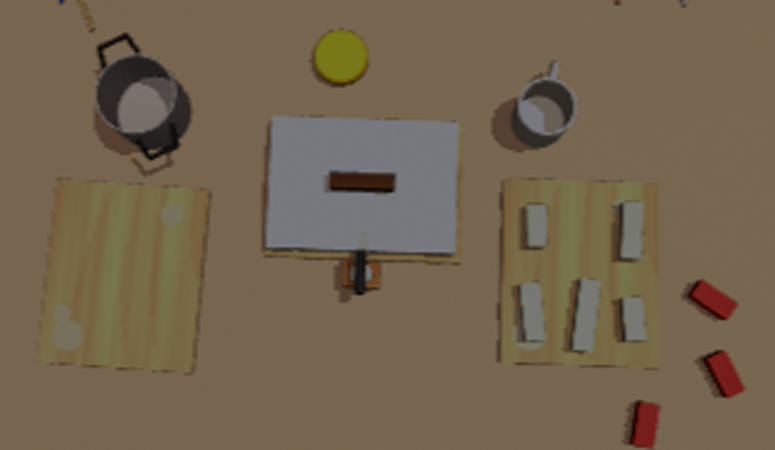

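Choice: the five cream posts on the right-hand board, confirmed by the crop: long (420,-322), mids (424,-250) and (536,-389), shorts (543,-257) and (414,-387). They lie at z 0.040 with the right sizes. Moving to the latch.

Call:
{"name": "play_rows", "arguments": {"motion": [[[0.886, -0.756, 0, 0, 0, -0.19, 1], [0.886, -0.756, 0, 0, 0, -0.19, 1], [0.886, -0.756, 0, 0, 0, -0.19, 1], [0.886, -0.756, 0, 0, 0, -0.19, 1], [0.886, -0.756, 0, 0, 0, -0.19, 1], [0.886, -0.756, 0, 0, 0, -0.19, 1], [0.886, -0.756, 0, 0, 0, -0.19, 1], [0.886, -0.756, 0, 0, 0, -0.19, 1], [0.886, -0.756, 0, 0, 0, -0.19, 1], [0.886, -0.756, 0, 0, 0, -0.19, 1]]]}}

```text
time_s: 1.1
ee_pos: [0.3288, -0.2669, 0.1945]
eef_rot: [-3.141, -0.0, 1.528]
force: [-0.7, -0.1, -0.7]
grip_width: 0.0939
grip_force: 0.0
```

```bash
cat >> h.py <<'E'
def go(x,y,z,yaw):  # print fractions to reach pose (tool down)
    o=get_obs(); M=R.from_euler('xyz',o["eef_rot"]); d=M.inv().apply(np.array([x,y,z])-o["ee_pos"])/.25
    r=(M.inv()*R.from_euler('xyz',[np.pi,0,yaw])).as_rotvec()/(2*np.pi)
    print("now",o["ee_pos"].round(4),o["eef_rot"].round(3),"q6",o["qpos"][5].round(2),"w",o["grip_width"].round(4),"t",o["time_s"].round(1)); print("GO",d.round(4),r.round(4))
def rects(W,m,label,amin=20):
    n,L,s,c=cv2.connectedComponentsWithStats(m.astype(np.uint8))
    for i in range(1,n):
        if s[i,4]<amin: continue
        p=W[L==i]; r=cv2.minAreaRect((p[:,:2]*1000).astype(np.float32))
        print(label,c[i].round(),s[i,4],"c",np.round(r[0],1),"sz",np.round(r[1],1),"ang",round(r[2],1),"z",np.median(p[:,2]).round(4))
E
python3 - <<'E'
from h import *
go(.475,-.015,.2,3.10)
E
```

```text
Traceback (most recent call last):
  File "h.py", line 17, in go
    print("now",o["ee_pos"].round(4),o["eef_rot"].round(3),"q6",o["qpos"][5].round(2),"w",o["grip_width"].round(4),"t",o["time_s"].round(1)); print("GO",d.round(4),r.round(4))
                                                                                          ^^^^^^^^^^^^^^^^^^^^^
AttributeError: 'float' object has no attribute 'round'
```

Call:
{"name": "play_rows", "arguments": {"motion": [[[1, 0.54, -0.02, 0, 0, -0.25, 0], [1, 0.54, -0.02, 0, 0, -0.25, 0], [1, 0.54, -0.02, 0, 0, -0.25, 0], [1, 0.54, -0.02, 0, 0, -0.25, 0], [1, 0.54, -0.02, 0, 0, -0.25, 0], [1, 0.54, -0.02, 0, 0, -0.25, 0], [1, 0.54, -0.02, 0, 0, -0.25, 0], [1, 0.54, -0.02, 0, 0, -0.25, 0], [1, 0.54, -0.02, 0, 0, -0.25, 0], [1, 0.54, -0.02, 0, 0, -0.25, 0]]]}}

```text
time_s: 2.1
ee_pos: [0.4733, -0.0224, 0.1995]
eef_rot: [3.142, -0.0, 3.034]
force: [1.1, -0.2, 0.0]
grip_width: 0.0469
grip_force: 0.0
```

```bash
sed -i 's/o\["grip_width"\].round(4)/round(o["grip_width"],4)/; s/o\["time_s"\].round(1)/round(o["time_s"],1)/; s/o\["qpos"\]\[5\].round(2)/round(o["qpos"][5],2)/' h.py
python3 - <<'E'
from h import *
c,W=cloud("wrist"); save("w1.png",c["frame"]); z=W[...,2]
np.savez("w1.npz",W=W,f=c["frame"]); print(np.nanmin(z),np.nanmax(z))
rects(W,(z>.085)&(z<.096),"latch")
rects(W,(z>.071)&(z<.081),"handle")
rects(W,(z>.04)&(z<.05),"cover",200)
rects(W,(z>.012)&(z<.02),"case",200)
go(.475,-.015,.082,3.10)
E
```

```text
-0.0034594238945446776 0.34482797779534624
latch [289. 205.] 855 c [477.5 -14.6] sz [14.  60.1] ang 87.7 z 0.0899
latch [ 63. 399.] 88 c [ 676.1 -295. ] sz [ 5.9 28.4] ang 50.5 z 0.0901
handle [287. 174.] 20 c [448.1 -13.6] sz [11.9  1.1] ang 88.3 z 0.0761
handle [296. 311.] 1274 c [599.3 -19.2] sz [84.4 21.3] ang 83.7 z 0.077
handle [519. 371.] 74 c [709.  233.8] sz [ 4.1 39.1] ang 83.1 z 0.0729
handle [ 69. 402.] 68 c [ 693.6 -302.7] sz [ 3.2 24.4] ang 77.6 z 0.0753
cover [  8. 182.] 1081 c [ 423.9 -314.5] sz [ 24.6 101. ] ang 72.2 z 0.0408
cover [ 69. 171.] 1352 c [ 425.4 -248.8] sz [79.1 28.2] ang 4.9 z 0.0408
cover [305. 194.] 385 c [478.    2.1] sz [16.6 35.8] ang 88.0 z 0.047
cover [272. 196.] 393 c [476.7 -31.5] sz [16.7 36. ] ang 85.7 z 0.0471
cover [299. 257.] 12340 c [568.2 -15.6] sz [261.9 118.3] ang 88.0 z 0.0452
cover [ 89. 271.] 761 c [ 544.7 -257.5] sz [28.3 59.5] ang 88.1 z 0.0407
cover [270. 361.] 1264 c [689.  -47.9] sz [173.9  19.5] ang 84.6 z 0.0452
case [533.  63.] 243 c [367.4 262.2] sz [21.4 50.7] ang 19.2 z 0.0125
case [521. 103.] 869 c [409.1 260.7] sz [88.5 45.6] ang 69.1 z 0.0125
case [ 65. 214.] 13663 c [ 483.1 -293.2] sz [165.1 258.5] ang 87.8 z 0.0129
case [507. 152.] 1256 c [468.9 249.4] sz [76.2 93.8] ang 84.9 z 0.0125
case [510. 227.] 991 c [554.5 247.6] sz [73.7 76.1] ang 7.3 z 0.0125
case [353. 210.] 932 c [508.2  57.9] sz [128.9  11. ] ang 87.3 z 0.0161
case [226. 218.] 942 c [502.4 -89.4] sz [ 15.8 130.1] ang 0.6 z 0.0163
case [329. 385.] 216 c [764.4  16.3] sz [72.7 25.1] ang 87.4 z 0.0161
now [ 0.4733 -0.0225  0.1995] [-3.142 -0.     3.044] q6 -1.6 w 0.0471 t 2.1
GO [-0.004   0.0304  0.4699] [-0.     -0.0001 -0.0089]
```

View pics/w1.png

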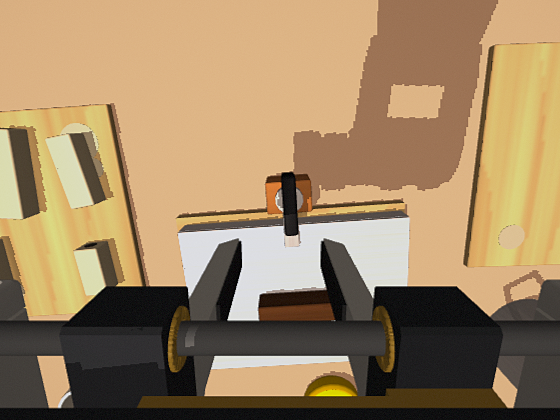

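Call:
{"name": "play_rows", "arguments": {"grip_force": 40, "motion": [[[-0.014, 0.032, 0, 0, 0, -0.009, 0], [-0.014, 0.032, 0.16, 0, 0, -0.009, 0], [-0.014, 0.032, 0.32, 0, 0, -0.009, 0], [-0.014, 0.032, 0.4, 0, 0, -0.009, 0], [-0.014, 0.032, 0.47, 0, 0, -0.009, 0], [-0.014, 0.032, 0.47, 0, 0, -0.009, 0], [-0.014, 0.032, 0.47, 0, 0, -0.009, -1], [-0.014, 0.032, 0.47, 0, 0, -0.009, -1], [-0.014, 0.032, 0.47, 0, 0, -0.009, -1], [-0.014, 0.032, 0.47, 0, 0, -0.009, -1]]]}}

```text
time_s: 3.15
ee_pos: [0.478, -0.0147, 0.0828]
eef_rot: [-3.142, 0.001, 3.089]
force: [0.4, -0.5, 0.5]
grip_width: 0.0182
grip_force: 0.0
```

Call:
{"name": "play_rows", "arguments": {"motion": [[[0, 0, 0, 0, 0, 0, -1], [0, 0, 0, 0, 0, 0, -1]]]}}

```text
time_s: 3.35
ee_pos: [0.4777, -0.0146, 0.0823]
eef_rot: [3.142, 0.0, 3.089]
force: [0.4, 0.6, 0.2]
grip_width: 0.0027
grip_force: 0.0
```

```bash
python3 - <<'E'
from h import *
c,W=cloud("wrist"); save("w2.png",c["frame"]); z=W[...,2]
rects(W,(z>.083)&(z<.097),"latch")
c=camera("side")["frame"]; save("s2.png",cv2.resize(c[130:270,190:380],None,fx=4,fy=4))
go(.4775,-.0146,.082,3.10)
E
```

```text
latch [281. 228.] 1184 c [476.9 -14.2] sz [14. 59.] ang 88.2 z 0.0899
now [ 0.4777 -0.0146  0.0822] [3.142 0.    3.089] q6 -1.63 w 0.0008 t 3.5
GO [0.0009 0.0001 0.0009] [-0.      0.     -0.0017]
```

View pics/w2.png

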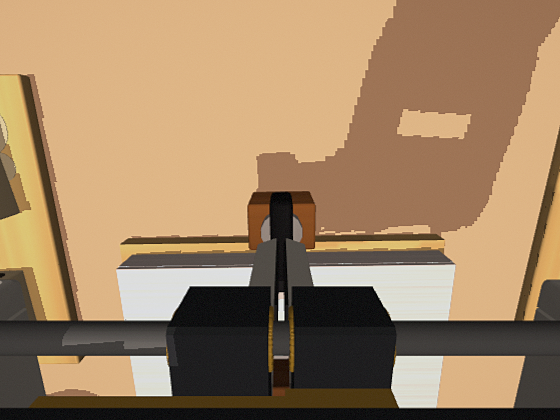

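View pics/s2.png

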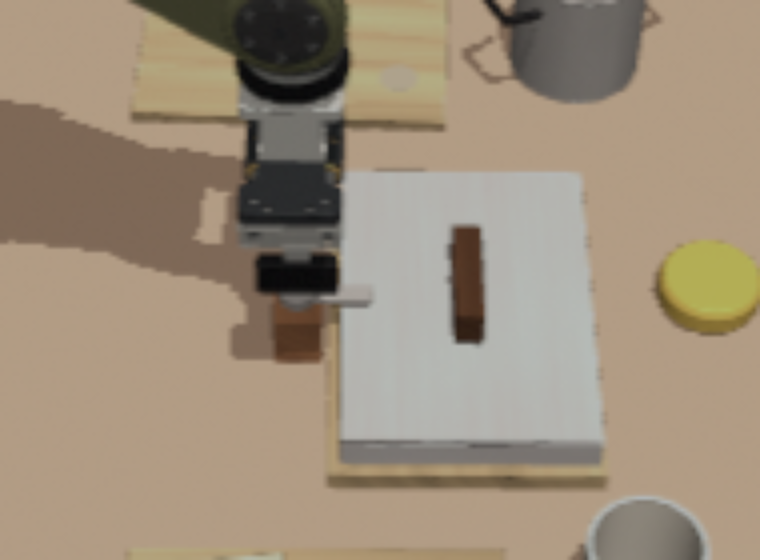

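```bash
python3 - <<'E'
from h import *
o=get_obs(); c,W=cloud("wrist"); print({k:np.round(v,3) for k,v in o.items()})
print(c["T_tool_cam"].round(3))
for p in [(240,275),(245,277),(245,283),(245,287),(255,262),(270,260),(280,265),(255,300),(270,305),(210,281),(260,282),(280,282),(240,264),(240,300)]: print(p,W[p].round(4))
E
```

```text
{'time_s': np.float64(3.45), 'qpos': array([-0.107,  0.273,  1.84 ,  0.   ,  1.028, -1.626]), 'joint_vel': array([ 0.001,  0.001,  0.002,  0.001, -0.001, -0.002]), 'tau': array([ 0.0000e+00, -4.6506e+01, -3.0151e+01, -1.7000e-02,  7.6000e-02,
        4.0000e-03]), 'ee_pos': array([ 0.478, -0.015,  0.082]), 'eef_rot': array([3.142, 0.   , 3.089]), 'force': array([0.219, 0.511, 0.319]), 'moment': array([ 0.028, -0.154,  0.052]), 'grip_force': np.float64(0.0), 'grip_width': np.float64(0.001)}
[[-0.001  0.966  0.257  0.073]
 [ 1.     0.     0.002  0.   ]
 [ 0.002  0.257 -0.966 -0.19 ]
 [ 0.     0.     0.     1.   ]]
(240, 275) [ 0.4689 -0.0174  0.0973]
(245, 277) [ 0.4688 -0.0161  0.1057]
(245, 283) [ 0.4712 -0.0129  0.0999]
(245, 287) [ 0.4689 -0.0106  0.106 ]
(255, 262) [ 0.4684 -0.0236  0.1196]
(270, 260) [ 0.469  -0.0236  0.1359]
(280, 265) [ 0.4686 -0.0208  0.1467]
(255, 300) [ 0.4698 -0.0042  0.1186]
(270, 305) [ 0.4703 -0.0028  0.1354]
(210, 281) [ 0.4528 -0.0131  0.0912]
(260, 282) [ 0.471  -0.0135  0.1212]
(280, 282) [ 0.4705 -0.0135  0.1437]
(240, 264) [ 0.4828 -0.0267  0.0583]
(240, 300) [ 0.4881 -0.0009  0.0477]
```

```bash
python3 - <<'E'
from h import *
W=np.load("w1.npz")["W"]
for n,W,z0 in(("w1 (open47)",W,.1995),("now",cloud("wrist")[1],.0822)):
    print(n)
    for r in range(230,400,12):
        for c in (215,225,235,265,275,285,345,355):
            p=W[r,c]
            if p[2]-z0>-.03 and p[2]-z0<.3: print(r,c,p[:2].round(3),"rel z",(p[2]-z0).round(3),end=" | ")
        print()
E
```

```text
w1 (open47)

242 225 [ 0.462 -0.053] rel z 0.017 | 242 235 [ 0.462 -0.047] rel z 0.017 | 
254 215 [ 0.461 -0.055] rel z 0.035 | 254 225 [ 0.462 -0.05 ] rel z 0.035 | 254 235 [ 0.464 -0.046] rel z 0.031 | 254 345 [0.469 0.012] rel z 0.035 | 
266 215 [ 0.462 -0.052] rel z 0.05 | 266 225 [ 0.462 -0.048] rel z 0.05 | 266 235 [ 0.468 -0.045] rel z 0.038 | 266 345 [0.468 0.009] rel z 0.05 | 266 355 [0.469 0.014] rel z 0.049 | 
278 215 [ 0.462 -0.05 ] rel z 0.062 | 278 225 [ 0.464 -0.046] rel z 0.059 | 278 235 [ 0.474 -0.046] rel z 0.039 | 278 345 [0.468 0.007] rel z 0.062 | 278 355 [0.468 0.011] rel z 0.062 | 
290 215 [ 0.462 -0.048] rel z 0.072 | 290 225 [ 0.465 -0.045] rel z 0.068 | 290 345 [0.467 0.005] rel z 0.073 | 290 355 [0.469 0.009] rel z 0.072 | 
302 215 [ 0.463 -0.046] rel z 0.08 | 302 225 [ 0.47  -0.046] rel z 0.068 | 302 345 [0.47  0.003] rel z 0.078 | 302 355 [0.468 0.007] rel z 0.082 | 
314 215 [ 0.468 -0.047] rel z 0.081 | 314 225 [ 0.475 -0.046] rel z 0.07 | 314 345 [0.473 0.003] rel z 0.081 | 314 355 [0.468 0.005] rel z 0.089 | 
326 215 [ 0.445 -0.035] rel z 0.123 | 326 2
[... 4137 characters left out ...]
91 -0.017] rel z -0.018 | 374 345 [0.457 0.001] rel z 0.133 | 374 355 [0.457 0.003] rel z 0.132 | 
386 215 [ 0.459 -0.028] rel z 0.132 | 386 225 [ 0.46  -0.026] rel z 0.131 | 386 235 [ 0.459 -0.023] rel z 0.133 | 386 265 [ 0.459 -0.017] rel z 0.133 | 386 275 [ 0.484 -0.016] rel z 0.107 | 386 285 [ 0.592 -0.017] rel z -0.007 | 386 345 [0.461 0.001] rel z 0.132 | 386 355 [0.46  0.003] rel z 0.132 | 
398 215 [ 0.459 -0.027] rel z 0.135 | 398 225 [ 0.46  -0.025] rel z 0.134 | 398 235 [ 0.459 -0.023] rel z 0.135 | 398 265 [ 0.459 -0.017] rel z 0.136 | 398 275 [ 0.461 -0.015] rel z 0.134 | 398 285 [ 0.459 -0.012] rel z 0.135 | 398 345 [0.461 0.   ] rel z 0.135 | 398 355 [0.461 0.002] rel z 0.134 |
```

Picture w2 and the depth agree: the fingertips are at z≈0.097, closed just above the bar (281,230). So the real tips are about 34 mm higher than the stated 19 mm ahead of the reported TCP. I'll correct for that offset, opening and going 35 mm lower.

Call:
{"name": "play_rows", "arguments": {"motion": [[[0, 0, 0, 0, 0, 0, -0.1], [0, 0, 0, 0, 0, 0, -0.1], [0, 0, 0, 0, 0, 0, -0.1], [0, 0, 0, 0, 0, 0, -0.1], [0, 0, 0.04, 0, 0, 0, -0.1], [0, 0, 0.08, 0, 0, 0, -0.1], [0, 0, 0.12, 0, 0, 0, -0.1], [0, 0, 0.14, 0, 0, 0, -0.1], [0, 0, 0.14, 0, 0, 0, -1], [0, 0, 0.14, 0, 0, 0, -1]]]}}

```text
time_s: 4.55
ee_pos: [0.4777, -0.0146, 0.0471]
eef_rot: [3.141, -0.0, 3.089]
force: [-0.1, 6.2, -0.8]
grip_width: 0.03
grip_force: 3.5
```

Call:
{"name": "play_rows", "arguments": {"motion": [[[0, 0, 0, 0, 0, 0, -1], [0, 0, 0, 0, 0, 0, -1], [0, 0, 0, 0, 0, 0, -1], [0, 0, 0, 0, 0, 0, -1]]]}}

```text
time_s: 4.95
ee_pos: [0.4787, -0.0143, 0.0484]
eef_rot: [3.141, 0.003, 3.089]
force: [-0.4, 4.2, 8.1]
grip_width: 0.0137
grip_force: 42.7
```

Now holding the bar at 13.7 mm. Turning clockwise.

Call:
{"name": "play_rows", "arguments": {"motion": [[[0, 0, 0, 0, 0, 0.026, -1], [0, 0, 0, 0, 0, 0.05, -1], [0, 0, 0, 0, 0, 0.07, -1], [0, 0, 0, 0, 0, 0.09, -1], [0, 0, 0, 0, 0, 0.11, -1], [0, 0, 0, 0, 0, 0.13, -1], [0, 0, 0, 0, 0, 0.15, -1], [0, 0, 0, 0, 0, 0.17, -1], [0, 0, 0, 0, 0, 0.19, -1], [0, 0, 0, 0, 0, 0.21, -1]]]}}

```text
time_s: 5.95
ee_pos: [0.4772, -0.016, 0.0483]
eef_rot: [-3.14, 0.002, 1.765]
force: [-13.0, -11.9, 19.0]
grip_width: 0.0136
grip_force: 42.9
```

Call:
{"name": "play_rows", "arguments": {"motion": [[[0, 0, 0, 0, 0, 0.02, -1], [0, 0, 0, 0, 0, 0.04, -1], [0, 0, 0, 0, 0, 0.042, -1], [0, 0, 0, 0, 0, 0.042, -1], [0, 0, 0, 0, 0, 0.042, -0.2], [0, 0, 0, 0, 0, 0.042, -0.2], [0, 0, 0, 0, 0, 0.042, -0.2], [0, 0, 0, 0, 0, 0.042, -0.2]]]}}

```text
time_s: 6.75
ee_pos: [0.4776, -0.0146, 0.0473]
eef_rot: [-3.142, 0.0, 1.506]
force: [0.5, 0.2, -0.4]
grip_width: 0.0371
grip_force: 0.0
```

Call:
{"name": "play_rows", "arguments": {"motion": [[[0, 0, -0.2, 0, 0, 0, 0], [0, 0, -0.41, 0, 0, 0, 0], [0, 0.2, -0.41, 0, 0, -0.004, 0], [0, 0.4, -0.41, 0, 0, -0.004, 0], [0.01, 0.49, -0.41, 0, 0, -0.004, 0], [0.01, 0.49, -0.41, 0, 0, -0.004, 0], [0.01, 0.49, -0.41, 0, 0, -0.004, 0]]]}}

```text
time_s: 7.45
ee_pos: [0.5993, -0.02, 0.1488]
eef_rot: [-3.14, -0.0, 1.531]
force: [-0.2, -0.3, 0.5]
grip_width: 0.0468
grip_force: 0.0
```

```bash
python3 - <<'E'
from h import *
c,W=cloud("wrist"); save("w3.png",c["frame"]); z=W[...,2]
rects(W,(z>.085)&(z<.096),"latch",100)
rects(W,(z>.071)&(z<.081),"handle",100)
rects(W,(z>.04)&(z<.05),"cover",400)
go(.6,-.019,.035,1.533)
c,W=cloud("side");z=W[...,2]
rects(W,(z>.071)&(z<.082)&(W[...,0]>.55)&(abs(W[...,1])<.1),"handle",50)
rects(W,(z>.082)&(z<.096)&(W[...,0]<.55),"latch",50)
rects(W,(z>.005)&(z<.02)&(W[...,1]>.1)&(W[...,1]<.45),"fboard",500)
E
```

```text
latch [130. 216.] 1305 c [478.2 -13.5] sz [59.3 14.3] ang 87.3 z 0.0899
handle [284. 208.] 2647 c [603.1 -15.9] sz [89.5 22. ] ang 87.4 z 0.0772
handle [143. 209.] 381 c [483.5 -13.3] sz [10.6 60.2] ang 5.9 z 0.0761
cover [283. 165.] 45452 c [603.  -13.7] sz [257.  186.6] ang 87.7 z 0.0452
cover [163. 201.] 724 c [486.5 -14.3] sz [50.  19.6] ang 88.0 z 0.0469
now [ 0.5991 -0.02    0.1491] [-3.14  -0.     1.531] q6 -0.05 w 0.0473 t 7.5
GO [0.0041 0.004  0.4565] [-0.0002 -0.     -0.0003]
handle [306. 198.] 176 c [600.6 -18.6] sz [95.8 20.5] ang 86.5 z 0.0778
latch [263. 196.] 80 c [474.6 -16.6] sz [61.1 13.7] ang 86.2 z 0.09
latch [103. 210.] 219 c [ 21.3 -46.7] sz [150.9  73. ] ang 27.0 z 0.0887
fboard [253. 137.] 2483 c [461.  323.9] sz [238.5 237.1] ang 86.5 z 0.0128
```

Call:
{"name": "play_rows", "arguments": {"grip_force": 55, "motion": [[[0.01, 0.012, 0.15, 0, 0, 0, 0], [0.01, 0.012, 0.3, 0, 0, 0, 0], [0.01, 0.012, 0.38, 0, 0, 0, 0], [0.01, 0.012, 0.42, 0, 0, 0, 0], [0.01, 0.012, 0.448, 0, 0, 0, 0], [0.01, 0.012, 0.448, 0, 0, 0, 0], [0.01, 0.012, 0.448, 0, 0, 0, -1], [0.01, 0.012, 0.448, 0, 0, 0, -1], [0.01, 0.012, 0.448, 0, 0, 0, -1], [0.01, 0.012, 0.448, 0, 0, 0, -1]]]}}

```text
time_s: 8.55
ee_pos: [0.6033, -0.0177, 0.0382]
eef_rot: [3.141, 0.0, 1.531]
force: [-1.7, 0.4, 3.8]
grip_width: 0.0215
grip_force: 55.0
```

Call:
{"name": "play_rows", "arguments": {"motion": [[[0, 0, 0, 0, 0, 0, -1], [0, 0, 0, 0, 0, 0, -1]]]}}

```text
time_s: 8.75
ee_pos: [0.6033, -0.0177, 0.0382]
eef_rot: [3.141, 0.0, 1.531]
force: [-2.8, 1.1, 5.7]
grip_width: 0.0217
grip_force: 55.0
```

```bash
python3 - <<'E'
from h import *
W=np.load("top.npz")["W"]; print(W[230,180].round(3),W[193,152],W[195,213],W[268,207],W[265,147])
go(.47,.285,.14,1.533)
E
```

```text
[0.478 0.322 0.011] [0.61203993 0.42896077 0.00263786] [0.60381434 0.20883576 0.00414726] [0.34554592 0.22235677 0.01444965] [0.35591863 0.43628469 0.00205835]
now [ 0.6033 -0.0177  0.0382] [3.141 0.    1.531] q6 -0.05 w 0.0217 t 8.8
GO [ 1.1887 -0.5807 -0.4076] [ 0.0001  0.     -0.0003]
```

Call:
{"name": "play_rows", "arguments": {"motion": [[[0, 0, -0.06, 0, 0, 0, -1], [0, 0, -0.16, 0, 0, 0, -1], [0, 0, -0.28, 0, 0, 0, -1], [0, 0, -0.4, 0, 0, 0, -1], [0.1, -0.04, -0.4, 0, 0, 0, -1], [0.22, -0.09, -0.4, 0, 0, 0, -1], [0.34, -0.14, -0.4, 0, 0, 0, -1], [0.46, -0.19, -0.4, 0, 0, 0, -1], [0.58, -0.24, -0.4, 0, 0, 0, -1], [0.67, -0.277, -0.4, 0, 0, 0, -1]]]}}

```text
time_s: 9.75
ee_pos: [0.5398, 0.154, 0.1384]
eef_rot: [3.141, -0.0, 1.532]
force: [0.7, -0.2, -2.6]
grip_width: 0.0218
grip_force: 55.0
```

Call:
{"name": "play_rows", "arguments": {"motion": [[[0.12, -0.05, 0, 0, 0, 0, -1], [0.24, -0.1, 0, 0, 0, 0, -1], [0.36, -0.15, 0, 0, 0, 0, -1], [0.48, -0.2, 0, 0, 0, 0, -1], [0.58, -0.24, 0, 0, 0, 0, -1], [0.67, -0.277, 0, 0, 0, 0, -1], [0.67, -0.277, 0, 0, 0, 0, -1], [0.67, -0.277, 0, 0, 0, 0, -1]]]}}

```text
time_s: 10.55
ee_pos: [0.478, 0.3226, 0.138]
eef_rot: [3.142, 0.0, 1.532]
force: [-0.6, -0.1, -2.7]
grip_width: 0.0216
grip_force: 55.0
```

```bash
python3 - <<'E'
from h import *
go(.478,.322,.0345,1.531)
c,W=cloud("wrist");z=W[...,2]
rects(W,(abs(W[...,0]-.478)<.12)&(abs(W[...,1]-.322)<.16)&(z>.1)&(z<.125),"cover",3000)
E
```

```text
now [0.478  0.3226 0.138 ] [3.142 0.    1.532] q6 0.57 w 0.0216 t 10.6
GO [-2.200e-03  2.000e-04  4.139e-01] [0.     0.     0.0001]
```

Call:
{"name": "play_rows", "arguments": {"motion": [[[0, 0, 0.12, 0, 0, 0, -1], [0, 0, 0.24, 0, 0, 0, -1], [0, 0, 0.33, 0, 0, 0, -1], [0, 0, 0.37, 0, 0, 0, -1], [0, 0, 0.395, 0, 0, 0, -1], [0, 0, 0.41, 0, 0, 0, -1], [0, 0, 0.416, 0, 0, 0, -1], [0, 0, 0.416, 0, 0, 0, -1]]]}}

```text
time_s: 11.4
ee_pos: [0.4786, 0.3227, 0.0344]
eef_rot: [3.141, -0.001, 1.531]
force: [0.4, 0.6, -2.0]
grip_width: 0.0217
grip_force: 55.0
```

Call:
{"name": "play_rows", "arguments": {"motion": [[[0, 0, 0, 0, 0, 0, 0], [0, 0, 0, 0, 0, 0, 0], [0, 0, 0, 0, 0, 0, 0], [0, 0, 0, 0, 0, 0, 0], [0, 0, -0.15, 0, 0, 0, 0], [0, 0, -0.3, 0, 0, 0, 0], [0, 0, -0.5, 0, 0, 0, 0], [0, 0, -0.7, 0, 0, 0, 0], [0, 0, -0.7, 0, 0, 0, 0]]]}}

```text
time_s: 12.3
ee_pos: [0.4801, 0.3238, 0.2159]
eef_rot: [3.132, -0.006, 1.531]
force: [0.1, 0.2, -1.2]
grip_width: 0.0468
grip_force: 0.0
```

```bash
python3 - <<'E'
from h import *
c,W=cloud("wrist");z=W[...,2]
rects(W,(z>.03)&(z<.05)&(W[...,1]>.1),"cover",3000)
rects(W,(z>.065)&(z<.08)&(W[...,1]>.1),"handle",300)
c,W=cloud("side");z=W[...,2]
rects(W,(W[...,0]>.35)&(W[...,0]<.62)&(W[...,1]<-.2)&(z>.03)&(z<.05),"post",100)
go(.478,-.1,.19,1.531)
c,W=cloud("top");z=W[...,2]
rects(W,(W[...,0]>.35)&(W[...,0]<.62)&(W[...,1]<-.2)&(z>.03)&(z<.05),"post",100)
save("t3.png",c["frame"])
m=(abs(W[...,0]-.6)<.13)&(abs(W[...,1]+.018)<.16)&(z>.0035)&(z<.012)
rects(W,m,"pocket",15)
E
```

```text
cover [278. 168.] 31141 c [479.3 323.6] sz [262.3 186.4] ang 87.7 z 0.0412
handle [278. 195.] 1707 c [479.8 324.7] sz [88.8 21.7] ang 87.1 z 0.0731
handle [464. 195.] 598 c [686.1 318.5] sz [91.7 25.5] ang 44.3 z 0.0724
handle [528. 232.] 1193 c [741.4 275.9] sz [103.7  51.2] ang 65.3 z 0.0726
post [246. 275.] 320 c [ 423.7 -250.3] sz [79.4 32.2] ang 4.6 z 0.0399
post [290. 276.] 246 c [ 542.5 -259.4] sz [31.1 59.1] ang 88.3 z 0.0398
post [243. 299.] 440 c [ 418.7 -324.1] sz [ 32. 101.] ang 83.3 z 0.0401
post [241. 321.] 285 c [ 414.  -388.8] sz [59.7 32.9] ang 0.7 z 0.04
post [290. 321.] 377 c [ 535.1 -390.2] sz [31.2 78. ] ang 87.6 z 0.0403
now [0.4784 0.3227 0.2094] [ 3.140e+00 -1.000e-03  1.531e+00] q6 0.57 w 0.047 t 12.4
GO [-1.6895  0.0658  0.0761] [ 0.0003 -0.0002 -0.    ]
post [383. 212.] 199 c [ 537.  -386.4] sz [29.  78.2] ang 84.2 z 0.0391
post [344. 210.] 136 c [ 543.9 -254.9] sz [25.2 56.8] ang 88.7 z 0.0394
post [364. 246.] 257 c [ 421.6 -320.6] sz [29.2 99.8] ang 81.8 z 0.0393
post [343. 244.] 201 c [ 426.  -247.4] sz [79.4 28.3] ang 5.3 z 0.0394
post [383. 247.] 153 c [ 415.2 -385.8] sz [58.6 29.2] ang 3.3 z 0.0392
pocket [288. 180.] 167 c [660.3 -60.2] sz [68.4 44.3] ang 82.1 z 0.0075
pocket [266. 179.] 168 c [657.3  19.1] sz [72.2 45.1] ang 89.9 z 0.0076
pocket [262. 195.] 232 c [608.6  30.1] sz [93.6 48.1] ang 85.0 z 0.0075
pocket [291. 196.] 216 c [597.  -66.9] sz [92.2 45.8] ang 86.1 z 0.0074
pocket [259. 211.] 274 c [543.1  45.3] sz [110.4  46.5] ang 89.8 z 0.0075
pocket [292. 212.] 288 c [539.5 -74.2] sz [ 46.7 114.4] ang 3.8 z 0.0074
```

Call:
{"name": "play_rows", "arguments": {"motion": [[[-0.672, 0.227, 0, 0, 0, 0, 0], [-0.672, 0.227, 0, 0, 0, 0, 0], [-0.672, 0.227, 0, 0, 0, 0, 0], [-0.672, 0.227, 0, 0, 0, 0, 0], [-0.672, 0.227, 0, 0, 0, 0, 0]]]}}

```text
time_s: 12.95
ee_pos: [0.5284, 0.1494, 0.2069]
eef_rot: [-3.139, 0.001, 1.527]
force: [0.0, -0.3, 0.2]
grip_width: 0.0472
grip_force: 0.0
```

Call:
{"name": "play_rows", "arguments": {"motion": [[[-0.672, 0.227, 0, 0, 0, 0, 0], [-0.672, 0.227, 0, 0, 0, 0, 0], [-0.672, 0.227, 0, 0, 0, 0, 0], [-0.672, 0.227, 0, 0, 0, 0, 0], [-0.672, 0.227, 0, 0, 0, 0, 0], [-0.672, 0.227, 0, 0, 0, 0, 0]]]}}

```text
time_s: 13.55
ee_pos: [0.5778, -0.017, 0.2073]
eef_rot: [-3.139, -0.0, 1.531]
force: [0.5, 1.5, -0.4]
grip_width: 0.0469
grip_force: 0.0
```

```bash
python3 - <<'E'
from h import *
c,W=cloud("wrist");z=W[...,2]; save("w4.png",c["frame"])
m=(abs(W[...,0]-.6)<.13)&(abs(W[...,1]+.018)<.16)
rects(W,m&(z>.004)&(z<.0105),"pocket",100)
rects(W,m&(z>.013)&(z<.02),"case",500)
rects(W,(z>.085)&(z<.096),"latch",100)
go(.421,-.3215,.12,-.14+np.pi); go(.421,-.3215,.12,-.14)
E
```

```text
pocket [250. 135.] 3067 c [544.4  43.2] sz [110.6  37.9] ang 87.7 z 0.0072
pocket [299. 145.] 2446 c [602.9  30.6] sz [90.  37.2] ang 87.8 z 0.0072
pocket [348. 154.] 1839 c [660.7  18.2] sz [69.7 37.3] ang 87.9 z 0.0072
pocket [253. 232.] 2311 c [539.6 -77.7] sz [109.3  37.9] ang 87.4 z 0.0074
pocket [298. 226.] 1988 c [598.9 -70.2] sz [89.4 37. ] ang 87.8 z 0.0073
pocket [345. 218.] 1504 c [657.5 -62.4] sz [68.8 37. ] ang 88.0 z 0.0073
case [304. 160.] 21587 c [600.5 -18.6] sz [275.6 200.7] ang 87.8 z 0.0162
latch [179. 202.] 852 c [477.8 -13.4] sz [58.9 14.5] ang 86.8 z 0.0899
now [ 0.5778 -0.0165  0.2077] [-3.14  -0.     1.532] q6 -0.05 w 0.047 t 13.6
GO [-1.2439 -0.5784  0.3514] [-2.000e-04 -2.000e-04 -2.339e-01]
now [ 0.5778 -0.0165  0.2077] [-3.14  -0.     1.532] q6 -0.05 w 0.047 t 13.6
GO [-1.2439 -0.5784  0.3514] [-2.000e-04  2.000e-04  2.661e-01]
```

View pics/w4.png

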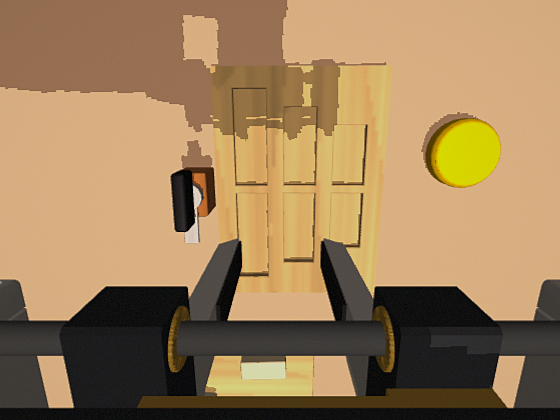

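Case, all six pockets and the free latch are measured: pockets in two columns (253,232) to (348,154), latch (180,200). Next, the posts.

Call:
{"name": "play_rows", "arguments": {"motion": [[[-1, -0.45, 0, 0, 0, 0.238, 0], [-1, -0.45, 0, 0, 0, 0.238, 0], [-1, -0.45, 0, 0, 0, 0.238, 0], [-1, -0.45, 0, 0, 0, 0.238, 0], [-1, -0.45, 0, 0, 0, 0.238, 0], [-1, -0.45, 0, 0, 0, 0.238, 0], [-1, -0.45, 0, 0, 0, 0.238, 0], [-1, -0.45, 0, 0, 0, 0.238, 0], [-1, -0.45, 0, 0, 0, 0.238, 0], [-1, -0.45, 0, 0, 0, 0.238, 0]]]}}

```text
time_s: 14.6
ee_pos: [0.4563, -0.2615, 0.2084]
eef_rot: [-3.141, 0.0, 0.031]
force: [0.5, -0.4, 0.5]
grip_width: 0.0468
grip_force: 0.0
```

```bash
cat >> h.py <<'E'
def posts():
    c,W=cloud("wrist");z=W[...,2]
    m=(z>.036)&(z<.045)&(W[...,0]>.3)&(W[...,0]<.66)&(W[...,1]<-.17)
    n,L,s,_=cv2.connectedComponentsWithStats(m.astype(np.uint8)); out=[]
    for i in range(1,n):
        if s[i,4]<200: continue
        (a,b),(w,h),g=cv2.minAreaRect((W[L==i][:,:2]*1000).astype(np.float32))
        if w<h: w,h,g=h,w,g+90
        g=(g+90)%180-90
        if 20<h<33 and 50<w<110: print("post c (%.1f,%.1f) %.1f x %.1f yaw %.1f deg n%d"%(a,b,w,h,g,s[i,4])); out.append((a/1e3,b/1e3,np.radians(g),w))
    return c,out
E
python3 - <<'E'
from h import *
c,o=posts()
for a,b,g,w in o:
    print(round(w)); go(a,b,.12,g)
E
```

```text
post c (545.6,-257.5) 59.9 x 28.0 yaw -0.4 deg n1516
post c (537.9,-388.7) 80.0 x 28.2 yaw -4.4 deg n2036
post c (422.1,-322.5) 99.4 x 28.1 yaw -8.6 deg n1579
post c (426.5,-249.1) 80.0 x 28.0 yaw 5.0 deg n1582
post c (416.2,-387.0) 60.0 x 28.3 yaw 2.9 deg n1176
60
now [ 0.4562 -0.2615  0.2084] [-3.141  0.     0.022] q6 0.96 w 0.0467 t 14.7
GO [ 0.3578 -0.0077  0.3536] [-0.0001  0.      0.0047]
80
now [ 0.4562 -0.2615  0.2084] [-3.141  0.     0.022] q6 0.96 w 0.0467 t 14.7
GO [0.3155 0.5162 0.3534] [-0.0001  0.      0.0156]
99
now [ 0.4562 -0.2615  0.2084] [-3.141  0.     0.022] q6 0.96 w 0.0467 t 14.7
GO [-0.1421  0.2413  0.3536] [-0.0001  0.      0.0275]
80
now [ 0.4562 -0.2615  0.2084] [-3.141  0.     0.022] q6 0.96 w 0.0467 t 14.7
GO [-0.1178 -0.0519  0.3537] [-0.0001  0.     -0.0104]
60
now [ 0.4562 -0.2615  0.2084] [-3.141  0.     0.022] q6 0.96 w 0.0467 t 14.7
GO [-0.1713  0.4984  0.3535] [-0.0001  0.     -0.0045]
```

Call:
{"name": "play_rows", "arguments": {"grip_force": 40, "motion": [[[-0.142, 0.241, 0.1, 0, 0, 0.0275, 0], [-0.142, 0.241, 0.3, 0, 0, 0.0275, 0], [-0.142, 0.241, 0.5, 0, 0, 0.0275, 0], [-0.142, 0.241, 0.62, 0, 0, 0.0275, 0], [-0.142, 0.241, 0.7, 0, 0, 0.0275, 0], [-0.142, 0.241, 0.76, 0, 0, 0.0275, 0], [-0.142, 0.241, 0.798, 0, 0, 0.0275, 0], [-0.142, 0.241, 0.798, 0, 0, 0.0275, -1], [-0.142, 0.241, 0.798, 0, 0, 0.0275, -1], [-0.142, 0.241, 0.798, 0, 0, 0.0275, -1]]]}}

```text
time_s: 15.65
ee_pos: [0.423, -0.3246, 0.0101]
eef_rot: [3.141, -0.001, -0.136]
force: [0.0, 1.2, -0.2]
grip_width: 0.0276
grip_force: 40.0
```

Call:
{"name": "play_rows", "arguments": {"motion": [[[0, 0, 0, 0, 0, 0, -1], [0, 0, 0, 0, 0, 0, -1], [0, 0, -0.1, 0, 0, 0, -1], [0, 0, -0.25, 0, 0, 0, -1], [0, 0, -0.4, 0, 0, 0, -1], [0, 0, -0.4, 0, 0, 0, -1]]]}}

```text
time_s: 16.25
ee_pos: [0.4241, -0.326, 0.1141]
eef_rot: [3.137, -0.007, -0.137]
force: [-0.4, 0.6, -2.2]
grip_width: 0.0277
grip_force: 40.0
```

```bash
python3 - <<'E'
from h import *
go(.5396,-.0777,.11,1.5325)
E
```

```text
now [ 0.4241 -0.326   0.1141] [ 3.137 -0.007 -0.137] q6 0.98 w 0.0277 t 16.2
GO [ 0.3218 -1.0472  0.0138] [ 1.400e-03 -2.000e-04 -2.657e-01]
```

Call:
{"name": "play_rows", "arguments": {"motion": [[[0.04, -0.12, 0, 0, 0, -0.0238, -1], [0.08, -0.25, 0, 0, 0, -0.0476, -1], [0.12, -0.38, 0, 0, 0, -0.0714, -1], [0.16, -0.5, 0, 0, 0, -0.0952, -1], [0.2, -0.62, 0, 0, 0, -0.119, -1], [0.24, -0.75, 0, 0, 0, -0.1428, -1], [0.28, -0.88, 0, 0, 0, -0.1666, -1], [0.32, -0.98, 0, 0, 0, -0.1904, -1], [0.32, -1, 0, 0, 0, -0.2142, -1], [0.32, -1, 0, 0, 0, -0.238, -1]]]}}

```text
time_s: 17.25
ee_pos: [0.5358, -0.0866, 0.1082]
eef_rot: [-3.14, 0.0, 1.366]
force: [-0.9, -0.3, -1.3]
grip_width: 0.0277
grip_force: 40.0
```

Call:
{"name": "play_rows", "arguments": {"motion": [[[0, 0, 0, 0, 0, -0.01, -1], [0, 0, 0, 0, 0, -0.02, -1], [0, 0, 0, 0, 0, -0.02, -1]]]}}

```text
time_s: 17.55
ee_pos: [0.5356, -0.0878, 0.1084]
eef_rot: [-3.141, -0.0, 1.485]
force: [-0.2, -0.7, -0.5]
grip_width: 0.0272
grip_force: 40.0
```

```bash
cat >> h.py <<'E'
def held():  # post held: rect of its top face rel. world, by wrist camera
    o=get_obs(); c,W=cloud("wrist"); z=W[...,2]-o["ee_pos"][2]; f=c["frame"].astype(int)
    m=(z>.015)&(z<.05)&(np.hypot(W[...,0]-o["ee_pos"][0],W[...,1]-o["ee_pos"][1])<.07)&(f.sum(-1)>300)
    rects(W,m,"held",100); return c
E
python3 - <<'E'
from h import *
c=held(); save("w5.png",c["frame"])
go(.5396,-.0777,.004,1.5325)
E
```

```text
held [281. 249.] 7091 c [537.2 -80.8] sz [80.4 28.1] ang 84.7 z 0.1385
now [ 0.5356 -0.0878  0.1085] [-3.141 -0.     1.482] q6 -0.14 w 0.0279 t 17.6
GO [0.0416 0.0128 0.4179] [-0.0001 -0.     -0.008 ]
```

View pics/w5.png

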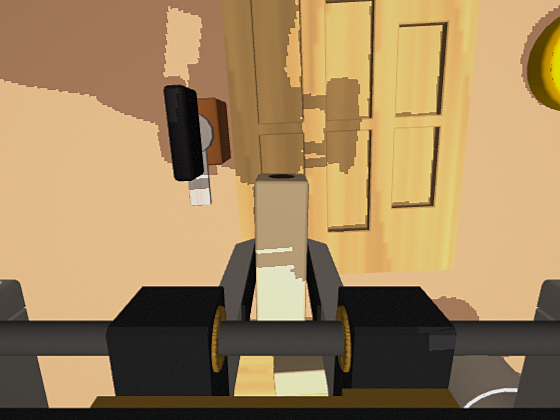

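Call:
{"name": "play_rows", "arguments": {"motion": [[[0.05, 0.009, 0.1, 0, 0, -0.008, -1], [0.05, 0.009, 0.2, 0, 0, -0.008, -1], [0.05, 0.009, 0.3, 0, 0, -0.008, -1], [0.05, 0.009, 0.35, 0, 0, -0.008, -1], [0.05, 0.009, 0.39, 0, 0, -0.008, -1], [0.05, 0.009, 0.405, 0, 0, -0.008, -1], [0.05, 0.009, 0.412, 0, 0, -0.008, -1], [0.05, 0.009, 0.412, 0, 0, -0.008, -1]]]}}

```text
time_s: 18.4
ee_pos: [0.5396, -0.0756, 0.0067]
eef_rot: [3.141, 0.0, 1.534]
force: [-0.6, 0.6, -0.6]
grip_width: 0.0275
grip_force: 40.0
```

```bash
python3 - <<'E'
from h import *
go(.5396,-.0777,.0055,1.5325)
print(get_obs()["force"])
E
```

```text
now [ 0.5396 -0.0756  0.0067] [3.141 0.    1.534] q6 -0.17 w 0.0275 t 18.4
GO [-0.0083  0.0003  0.0048] [0.0001 0.     0.0002]
[-0.6429975   0.55467214 -0.55628019]
```

Call:
{"name": "play_rows", "arguments": {"motion": [[[0, 0, 0.003, 0, 0, 0, -0.12], [0, 0, 0.003, 0, 0, 0, -0.12], [0, 0, 0.003, 0, 0, 0, -0.12], [0, 0, -0.08, 0, 0, 0, -0.12], [0, 0, -0.25, 0, 0, 0, -0.12], [0, 0, -0.45, 0, 0, 0, -0.12], [0, 0, -0.5, 0, 0, 0, 0]]]}}

```text
time_s: 19.1
ee_pos: [0.5412, -0.0759, 0.1366]
eef_rot: [3.134, 0.001, 1.534]
force: [0.1, -0.1, 0.3]
grip_width: 0.0455
grip_force: 0.0
```

Call:
{"name": "play_rows", "arguments": {"motion": [[[-0.98, -0.05, -0.3, 0, 0, 0.236, 0], [-0.98, -0.05, -0.3, 0, 0, 0.236, 0], [-0.98, -0.05, -0.3, 0, 0, 0.236, 0], [-0.98, -0.05, -0.3, 0, 0, 0.236, 0], [-0.98, -0.05, -0.3, 0, 0, 0.236, 0], [-0.98, -0.05, -0.3, 0, 0, 0.236, 0], [-0.98, -0.05, -0.3, 0, 0, 0.236, 0], [-0.98, -0.05, -0.3, 0, 0, 0.236, 0], [-0.98, -0.05, -0.3, 0, 0, 0.236, 0], [-0.98, -0.05, -0.3, 0, 0, 0.236, 0]]]}}

```text
time_s: 20.1
ee_pos: [0.5176, -0.3199, 0.2056]
eef_rot: [-3.141, 0.0, 0.045]
force: [0.3, 0.1, 0.2]
grip_width: 0.0467
grip_force: 0.0
```

```bash
cat >> h.py <<'E'
def scan():
    c,o=posts()
    for a,b,g,w in o: print(round(w)); go(a,b,.009,g)
    W=cloud("top")[1]; z=W[...,2]; rects(W,(z>.028)&(z<.042)&(abs(W[...,0]-.6)<.11)&(abs(W[...,1]+.018)<.14),"stored",40)
E
python3 - <<'E'
from h import *
scan()
E
```

```text
post c (545.6,-257.4) 60.0 x 28.4 yaw -0.7 deg n1390
post c (538.0,-389.0) 80.1 x 28.5 yaw -4.2 deg n1789
60
now [ 0.5177 -0.3199  0.2057] [-3.141  0.     0.037] q6 0.92 w 0.0472 t 20.1
GO [ 0.1213 -0.2452  0.7867] [-0.      0.0001  0.0079]
80
now [ 0.5177 -0.3199  0.2057] [-3.141  0.     0.037] q6 0.92 w 0.0472 t 20.1
GO [0.0712 0.2795 0.7866] [-0.      0.0001  0.0176]
stored [293. 211.] 231 c [540.9 -76.6] sz [98.5 28.6] ang 87.1 z 0.035
```

Call:
{"name": "play_rows", "arguments": {"motion": [[[0.071, 0.28, 0.15, 0, 0, 0.0176, 0], [0.071, 0.28, 0.35, 0, 0, 0.0176, 0], [0.071, 0.28, 0.5, 0, 0, 0.0176, 0], [0.071, 0.28, 0.62, 0, 0, 0.0176, 0], [0.071, 0.28, 0.7, 0, 0, 0.0176, 0], [0.071, 0.28, 0.75, 0, 0, 0.0176, 0], [0.071, 0.28, 0.786, 0, 0, 0.0176, 0], [0.071, 0.28, 0.786, 0, 0, 0.0176, -1], [0.071, 0.28, 0.786, 0, 0, 0.0176, -1], [0.071, 0.28, 0.786, 0, 0, 0.0176, -1]]]}}

```text
time_s: 21.2
ee_pos: [0.5396, -0.3893, 0.011]
eef_rot: [3.14, -0.002, -0.059]
force: [-0.1, 0.3, 2.3]
grip_width: 0.0276
grip_force: 40.0
```

Call:
{"name": "play_rows", "arguments": {"motion": [[[0, 0, 0, 0, 0, 0, -1], [0, 0, 0, 0, 0, 0, -1], [0, 0, -0.1, 0, 0, 0, -1], [0, 0, -0.25, 0, 0, 0, -1], [0, 0, -0.4, 0, 0, 0, -1], [0, -0.15, -0.4, 0, 0, 0, -1], [0, -0.29, -0.4, 0, 0, 0, -1], [0, -0.29, -0.4, 0, 0, 0, -1]]]}}

```text
time_s: 22.0
ee_pos: [0.5439, -0.3131, 0.1102]
eef_rot: [-3.141, -0.0, -0.056]
force: [0.1, -0.5, -1.2]
grip_width: 0.0278
grip_force: 40.0
```

Call:
{"name": "play_rows", "arguments": {"motion": [[[0.02, -0.12, 0, 0, 0, -0.0238, -1], [0.04, -0.25, 0, 0, 0, -0.0476, -1], [0.06, -0.38, 0, 0, 0, -0.0714, -1], [0.08, -0.5, 0, 0, 0, -0.0952, -1], [0.1, -0.62, 0, 0, 0, -0.119, -1], [0.12, -0.75, 0, 0, 0, -0.1428, -1], [0.14, -0.88, 0, 0, 0, -0.1666, -1], [0.15, -0.98, 0, 0, 0, -0.1904, -1], [0.15, -1, 0, 0, 0, -0.2142, -1], [0.15, -1, 0, 0, 0, -0.238, -1]]]}}

```text
time_s: 23.0
ee_pos: [0.5959, -0.0685, 0.1097]
eef_rot: [3.142, 0.0, 1.444]
force: [0.2, 0.2, -0.7]
grip_width: 0.0277
grip_force: 40.0
```

Call:
{"name": "play_rows", "arguments": {"motion": [[[0, 0, 0, 0, 0, -0.0175, -1], [0, 0, 0, 0, 0, -0.0175, -1], [0, 0, 0, 0, 0, -0.0175, -1]]]}}

```text
time_s: 23.3
ee_pos: [0.5957, -0.0696, 0.1097]
eef_rot: [3.141, 0.0, 1.542]
force: [0.5, -0.3, -1.1]
grip_width: 0.0276
grip_force: 40.0
```

```bash
python3 - <<'E'
from h import *
held()
go(.5989,-.0702,.0055,1.5325)
E
```

```text
held [281. 259.] 6066 c [596.9 -67.9] sz [71.2 27.8] ang 87.8 z 0.139
now [ 0.5956 -0.0695  0.1097] [3.142 0.    1.542] q6 -0.15 w 0.0274 t 23.4
GO [-0.0023  0.0131  0.4167] [0.     0.     0.0016]
```

Call:
{"name": "play_rows", "arguments": {"motion": [[[0, 0.009, 0.1, 0, 0, 0.0016, -1], [0, 0.009, 0.2, 0, 0, 0.0016, -1], [0, 0.009, 0.3, 0, 0, 0.0016, -1], [0, 0.009, 0.35, 0, 0, 0.0016, -1], [0, 0.009, 0.39, 0, 0, 0.0016, -1], [0, 0.009, 0.405, 0, 0, 0.0016, -1], [0, 0.009, 0.415, 0, 0, 0.0016, -1], [0, 0.009, 0.415, 0, 0, 0.0016, -1]]]}}

```text
time_s: 24.15
ee_pos: [0.5982, -0.0693, 0.0064]
eef_rot: [3.141, 0.0, 1.536]
force: [0.4, 0.8, -0.9]
grip_width: 0.0275
grip_force: 40.0
```

Call:
{"name": "play_rows", "arguments": {"motion": [[[0, 0, 0.003, 0, 0, 0, -0.12], [0, 0, 0.003, 0, 0, 0, -0.12], [0, 0, 0.003, 0, 0, 0, -0.12], [0, 0, -0.08, 0, 0, 0, -0.12], [0, 0, -0.25, 0, 0, 0, -0.12], [0, 0, -0.45, 0, 0, 0, -0.12], [0, 0, -0.5, 0, 0, 0, 0]]]}}

```text
time_s: 24.85
ee_pos: [0.5999, -0.0696, 0.1368]
eef_rot: [3.134, 0.001, 1.536]
force: [0.4, 0.6, 0.1]
grip_width: 0.0452
grip_force: 0.0
```

Call:
{"name": "play_rows", "arguments": {"motion": [[[-0.94, -0.48, -0.3, 0, 0, 0.236, 0], [-0.94, -0.48, -0.3, 0, 0, 0.236, 0], [-0.94, -0.48, -0.3, 0, 0, 0.236, 0], [-0.94, -0.48, -0.3, 0, 0, 0.236, 0], [-0.94, -0.48, -0.3, 0, 0, 0.236, 0], [-0.94, -0.48, -0.3, 0, 0, 0.236, 0], [-0.94, -0.48, -0.3, 0, 0, 0.236, 0], [-0.94, -0.48, -0.3, 0, 0, 0.236, 0], [-0.94, -0.48, -0.3, 0, 0, 0.236, 0], [-0.94, -0.48, -0.3, 0, 0, 0.236, 0]]]}}

```text
time_s: 25.85
ee_pos: [0.4696, -0.3, 0.2055]
eef_rot: [-3.141, 0.0, 0.047]
force: [0.3, 0.1, 0.2]
grip_width: 0.0471
grip_force: 0.0
```

```bash
python3 - <<'E'
from h import *
scan()
E
```

```text
post c (545.7,-257.7) 60.1 x 28.0 yaw -1.1 deg n1505
post c (426.7,-249.1) 79.7 x 28.3 yaw 4.8 deg n1272
post c (416.5,-387.2) 59.7 x 28.2 yaw 3.6 deg n969
60
now [ 0.4697 -0.2999  0.2056] [-3.141  0.     0.039] q6 0.9 w 0.047 t 25.9
GO [ 0.3106 -0.1568  0.7862] [-0.      0.      0.0093]
80
now [ 0.4697 -0.2999  0.2056] [-3.141  0.     0.039] q6 0.9 w 0.047 t 25.9
GO [-0.1635 -0.2099  0.7863] [-0.      0.     -0.0071]
60
now [ 0.4697 -0.2999  0.2056] [-3.141  0.     0.039] q6 0.9 w 0.047 t 25.9
GO [-0.226   0.3407  0.7862] [-0.      0.     -0.0038]
stored [291. 195.] 181 c [598.4 -70.1] sz [77.2 29. ] ang 89.7 z 0.0345
stored [293. 211.] 233 c [541.1 -76.6] sz [98.3 28.6] ang 87.3 z 0.0348
```

Call:
{"name": "play_rows", "arguments": {"motion": [[[-0.163, -0.21, 0.15, 0, 0, -0.0071, 0], [-0.163, -0.21, 0.35, 0, 0, -0.0071, 0], [-0.163, -0.21, 0.5, 0, 0, -0.0071, 0], [-0.163, -0.21, 0.62, 0, 0, -0.0071, 0], [-0.163, -0.21, 0.7, 0, 0, -0.0071, 0], [-0.163, -0.21, 0.75, 0, 0, -0.0071, 0], [-0.163, -0.21, 0.786, 0, 0, -0.0071, 0], [-0.163, -0.21, 0.786, 0, 0, -0.0071, -1], [-0.163, -0.21, 0.786, 0, 0, -0.0071, -1], [-0.163, -0.21, 0.786, 0, 0, -0.0071, -1]]]}}

```text
time_s: 26.95
ee_pos: [0.4268, -0.25, 0.0103]
eef_rot: [3.141, -0.001, 0.098]
force: [-0.3, -1.3, 0.9]
grip_width: 0.0274
grip_force: 40.0
```

Call:
{"name": "play_rows", "arguments": {"motion": [[[0, 0, 0, 0, 0, 0, -1], [0, 0, 0, 0, 0, 0, -1], [0, 0, -0.1, 0, 0, 0, -1], [0, 0, -0.25, 0, 0, 0, -1], [0, 0, -0.4, 0, 0, 0, -1], [0, -0.06, -0.4, 0, 0, 0, -1], [0, -0.06, -0.4, 0, 0, 0, -1]]]}}

```text
time_s: 27.65
ee_pos: [0.4247, -0.2336, 0.1096]
eef_rot: [3.141, -0.001, 0.099]
force: [-1.0, -0.2, -1.0]
grip_width: 0.0276
grip_force: 40.0
```

Call:
{"name": "play_rows", "arguments": {"motion": [[[0.1, -0.12, 0, 0, 0, -0.023, -1], [0.2, -0.25, 0, 0, 0, -0.046, -1], [0.3, -0.38, 0, 0, 0, -0.069, -1], [0.4, -0.5, 0, 0, 0, -0.092, -1], [0.5, -0.62, 0, 0, 0, -0.115, -1], [0.6, -0.75, 0, 0, 0, -0.138, -1], [0.7, -0.88, 0, 0, 0, -0.161, -1], [0.796, -0.98, 0, 0, 0, -0.184, -1], [0.796, -1, 0, 0, 0, -0.207, -1], [0.796, -1, 0, 0, 0, -0.2305, -1]]]}}

```text
time_s: 28.65
ee_pos: [0.5979, 0.0348, 0.1069]
eef_rot: [-3.138, 0.0, 1.554]
force: [-0.6, 0.9, -1.6]
grip_width: 0.0277
grip_force: 40.0
```

Call:
{"name": "play_rows", "arguments": {"motion": [[[0, 0, 0, 0, 0, 0, -1], [0, 0, 0, 0, 0, 0, -1], [0, 0, 0, 0, 0, 0, -1]]]}}

```text
time_s: 28.95
ee_pos: [0.5982, 0.0332, 0.1088]
eef_rot: [-3.141, 0.0, 1.542]
force: [0.4, -0.5, -0.0]
grip_width: 0.0273
grip_force: 40.0
```

```bash
python3 - <<'E'
from h import *
held()
go(.6029,.0306,.0055,1.5325)
E
```

```text
held [280. 258.] 6201 c [599.3  35.8] sz [71.3 28. ] ang 88.2 z 0.1387
now [0.5983 0.0332 0.109 ] [-3.141 -0.     1.543] q6 0.02 w 0.0277 t 29.0
GO [-0.0099  0.0189  0.4141] [-0.0001 -0.      0.0017]
```

Call:
{"name": "play_rows", "arguments": {"motion": [[[-0.006, 0.015, 0.1, 0, 0, 0.0016, -1], [-0.006, 0.015, 0.2, 0, 0, 0.0016, -1], [-0.006, 0.015, 0.3, 0, 0, 0.0016, -1], [-0.006, 0.015, 0.35, 0, 0, 0.0016, -1], [-0.006, 0.015, 0.39, 0, 0, 0.0016, -1], [-0.006, 0.015, 0.405, 0, 0, 0.0016, -1], [-0.006, 0.015, 0.412, 0, 0, 0.0016, -1], [-0.006, 0.015, 0.412, 0, 0, 0.0016, -1]]]}}

```text
time_s: 29.8
ee_pos: [0.6026, 0.0319, 0.007]
eef_rot: [3.141, -0.0, 1.536]
force: [-0.1, -0.2, -0.4]
grip_width: 0.0279
grip_force: 40.0
```

Call:
{"name": "play_rows", "arguments": {"motion": [[[0, 0, 0.003, 0, 0, 0, -0.12], [0, 0, 0.003, 0, 0, 0, -0.12], [0, 0, 0.003, 0, 0, 0, -0.12], [0, 0, -0.08, 0, 0, 0, -0.12], [0, 0, -0.25, 0, 0, 0, -0.12], [0, 0, -0.45, 0, 0, 0, -0.12], [-0.1, 0, -0.5, 0, 0, 0, 0], [-0.25, 0, -0.5, 0, 0, 0, 0], [-0.35, 0, -0.5, 0, 0, 0, 0]]]}}

```text
time_s: 30.7
ee_pos: [0.5992, -0.0572, 0.1324]
eef_rot: [3.14, 0.0, 1.536]
force: [0.1, 0.3, -0.1]
grip_width: 0.047
grip_force: 0.0
```

Call:
{"name": "play_rows", "arguments": {"motion": [[[-0.97, -0.43, -0.3, 0, 0, 0.236, 0], [-0.97, -0.43, -0.3, 0, 0, 0.236, 0], [-0.97, -0.43, -0.3, 0, 0, 0.236, 0], [-0.97, -0.43, -0.3, 0, 0, 0.236, 0], [-0.97, -0.43, -0.3, 0, 0, 0.236, 0], [-0.97, -0.43, -0.3, 0, 0, 0.236, 0], [-0.97, -0.43, -0.3, 0, 0, 0.236, 0], [-0.97, -0.43, -0.3, 0, 0, 0.236, 0], [-0.97, -0.43, -0.3, 0, 0, 0.236, 0], [-0.97, -0.43, -0.3, 0, 0, 0.236, 0]]]}}

```text
time_s: 31.7
ee_pos: [0.4832, -0.2942, 0.2066]
eef_rot: [3.141, -0.0, 0.047]
force: [0.4, 0.3, 0.9]
grip_width: 0.0467
grip_force: 0.0
```

```bash
python3 - <<'E'
from h import *
scan()
E
```

```text
post c (545.5,-257.6) 60.0 x 28.1 yaw -0.2 deg n1453
post c (416.6,-387.0) 59.4 x 28.2 yaw 3.2 deg n869
60
now [ 0.4832 -0.2942  0.2066] [ 3.141 -0.     0.039] q6 0.92 w 0.0468 t 31.8
GO [ 0.2545 -0.1369  0.7906] [ 0.     -0.      0.0068]
59
now [ 0.4832 -0.2942  0.2066] [ 3.141 -0.     0.039] q6 0.92 w 0.0468 t 31.8
GO [-0.2811  0.3604  0.7905] [ 0.     -0.     -0.0027]
stored [262. 194.] 179 c [601.8  31.3] sz [29.2 77.4] ang 0.4 z 0.0352
stored [291. 195.] 183 c [599.3 -70.1] sz [77.9 28.7] ang 88.0 z 0.0346
stored [293. 211.] 236 c [540.7 -76.7] sz [98.4 28.5] ang 87.2 z 0.0349
```

Call:
{"name": "play_rows", "arguments": {"motion": [[[0.254, -0.137, 0.15, 0, 0, 0.0068, 0], [0.254, -0.137, 0.35, 0, 0, 0.0068, 0], [0.254, -0.137, 0.5, 0, 0, 0.0068, 0], [0.254, -0.137, 0.62, 0, 0, 0.0068, 0], [0.254, -0.137, 0.7, 0, 0, 0.0068, 0], [0.254, -0.137, 0.75, 0, 0, 0.0068, 0], [0.254, -0.137, 0.79, 0, 0, 0.0068, 0], [0.254, -0.137, 0.79, 0, 0, 0.0068, -1], [0.254, -0.137, 0.79, 0, 0, 0.0068, -1], [0.254, -0.137, 0.79, 0, 0, 0.0068, -1]]]}}

```text
time_s: 32.8
ee_pos: [0.5454, -0.257, 0.0101]
eef_rot: [3.141, -0.002, 0.011]
force: [-0.3, -0.0, 0.9]
grip_width: 0.0275
grip_force: 40.0
```

Call:
{"name": "play_rows", "arguments": {"motion": [[[0, 0, 0, 0, 0, 0, -1], [0, 0, 0, 0, 0, 0, -1], [0, 0, -0.1, 0, 0, 0, -1], [0, 0, -0.25, 0, 0, 0, -1], [0, 0, -0.4, 0, 0, 0, -1], [0, -0.1, -0.4, 0, 0, 0, -1], [0, -0.1, -0.4, 0, 0, 0, -1]]]}}

```text
time_s: 33.5
ee_pos: [0.5449, -0.23, 0.1102]
eef_rot: [3.141, -0.002, 0.012]
force: [0.2, -0.4, -1.6]
grip_width: 0.0278
grip_force: 40.0
```

Call:
{"name": "play_rows", "arguments": {"motion": [[[0.06, -0.12, 0, 0, 0, -0.0237, -1], [0.12, -0.25, 0, 0, 0, -0.0474, -1], [0.18, -0.38, 0, 0, 0, -0.0711, -1], [0.24, -0.5, 0, 0, 0, -0.0948, -1], [0.3, -0.62, 0, 0, 0, -0.1185, -1], [0.36, -0.75, 0, 0, 0, -0.1422, -1], [0.42, -0.88, 0, 0, 0, -0.1659, -1], [0.46, -0.98, 0, 0, 0, -0.1896, -1], [0.46, -1, 0, 0, 0, -0.2133, -1], [0.46, -1, 0, 0, 0, -0.237, -1]]]}}

```text
time_s: 34.5
ee_pos: [0.6569, 0.0206, 0.108]
eef_rot: [-3.14, 0.0, 1.508]
force: [-0.3, -0.2, -1.3]
grip_width: 0.0276
grip_force: 40.0
```

Call:
{"name": "play_rows", "arguments": {"motion": [[[0, 0, 0, 0, 0, -0.0075, -1], [0, 0, 0, 0, 0, -0.0075, -1], [0, 0, 0, 0, 0, -0.0075, -1]]]}}

```text
time_s: 34.8
ee_pos: [0.6569, 0.0193, 0.1085]
eef_rot: [-3.141, 0.0, 1.545]
force: [0.3, 0.2, -0.2]
grip_width: 0.0281
grip_force: 40.0
```

```bash
python3 - <<'E'
from h import *
held()
go(.6607,.0182,.0065,1.5325)
E
```

```text
held [281. 265.] 5054 c [658.   18.1] sz [60. 28.] ang 88.3 z 0.1386
now [0.6569 0.0193 0.1086] [-3.141  0.     1.545] q6 -0.0 w 0.0274 t 34.9
GO [-0.004   0.0154  0.4084] [-0.0001  0.      0.002 ]
```

Call:
{"name": "play_rows", "arguments": {"motion": [[[0, 0.012, 0.1, 0, 0, 0.002, -1], [0, 0.012, 0.2, 0, 0, 0.002, -1], [0, 0.012, 0.3, 0, 0, 0.002, -1], [0, 0.012, 0.35, 0, 0, 0.002, -1], [0, 0.012, 0.385, 0, 0, 0.002, -1], [0, 0.012, 0.4, 0, 0, 0.002, -1], [0, 0.012, 0.409, 0, 0, 0.002, -1], [0, 0.012, 0.409, 0, 0, 0.002, -1]]]}}

```text
time_s: 35.65
ee_pos: [0.6603, 0.0195, 0.0073]
eef_rot: [3.141, -0.0, 1.534]
force: [-0.3, 0.1, -0.9]
grip_width: 0.0277
grip_force: 40.0
```

Call:
{"name": "play_rows", "arguments": {"motion": [[[0, 0, 0.003, 0, 0, 0, -0.12], [0, 0, 0.003, 0, 0, 0, -0.12], [0, 0, 0.003, 0, 0, 0, -0.12], [0, 0, -0.08, 0, 0, 0, -0.12], [0, 0, -0.25, 0, 0, 0, -0.12], [0, 0, -0.45, 0, 0, 0, -0.12], [-0.1, 0, -0.5, 0, 0, 0, 0], [-0.25, 0, -0.5, 0, 0, 0, 0], [-0.35, 0, -0.5, 0, 0, 0, 0]]]}}

```text
time_s: 36.55
ee_pos: [0.6568, -0.0697, 0.1327]
eef_rot: [3.14, 0.0, 1.534]
force: [0.3, 0.4, 0.1]
grip_width: 0.047
grip_force: 0.0
```

Call:
{"name": "play_rows", "arguments": {"motion": [[[-0.95, -0.7, -0.3, 0, 0, 0.236, 0], [-0.95, -0.7, -0.3, 0, 0, 0.236, 0], [-0.95, -0.7, -0.3, 0, 0, 0.236, 0], [-0.95, -0.7, -0.3, 0, 0, 0.236, 0], [-0.95, -0.7, -0.3, 0, 0, 0.236, 0], [-0.95, -0.7, -0.3, 0, 0, 0.236, 0], [-0.95, -0.7, -0.3, 0, 0, 0.236, 0], [-0.95, -0.7, -0.3, 0, 0, 0.236, 0], [-0.95, -0.7, -0.3, 0, 0, 0.236, 0], [-0.95, -0.7, -0.3, 0, 0, 0.236, 0]]]}}

```text
time_s: 37.55
ee_pos: [0.473, -0.299, 0.207]
eef_rot: [3.141, -0.0, 0.045]
force: [0.1, 0.8, 1.0]
grip_width: 0.047
grip_force: 0.0
```

```bash
python3 - <<'E'
from h import *
scan()
E
```

```text
post c (416.3,-387.1) 59.9 x 28.3 yaw 3.5 deg n929
60
now [ 0.4731 -0.299   0.207 ] [ 3.141 -0.     0.037] q6 0.9 w 0.0471 t 37.6
GO [-0.2404  0.3435  0.7918] [ 0.     -0.0001 -0.0037]
stored [265. 177.] 134 c [661.4  20. ] sz [59.5 28.7] ang 84.6 z 0.0347
stored [262. 194.] 182 c [603.4  31.6] sz [78.5 27.9] ang 87.7 z 0.0352
stored [291. 195.] 185 c [598.7 -70. ] sz [77.5 28.8] ang 88.5 z 0.0347
stored [293. 211.] 231 c [540.9 -76.8] sz [98.5 27.7] ang 87.1 z 0.0347
```

Call:
{"name": "play_rows", "arguments": {"motion": [[[-0.24, 0.343, 0.15, 0, 0, -0.0037, 0], [-0.24, 0.343, 0.3, 0, 0, -0.0037, 0], [-0.24, 0.343, 0.45, 0, 0, -0.0037, 0], [-0.24, 0.343, 0.6, 0, 0, -0.0037, 0], [-0.24, 0.343, 0.7, 0, 0, -0.0037, 0], [-0.24, 0.343, 0.75, 0, 0, -0.0037, 0], [-0.24, 0.343, 0.791, 0, 0, -0.0037, 0], [-0.24, 0.343, 0.791, 0, 0, -0.0037, -1], [-0.24, 0.343, 0.791, 0, 0, -0.0037, -1], [-0.24, 0.343, 0.791, 0, 0, -0.0037, -1]]]}}

```text
time_s: 38.65
ee_pos: [0.4183, -0.388, 0.0103]
eef_rot: [3.14, -0.001, 0.075]
force: [0.2, 1.0, 2.6]
grip_width: 0.0279
grip_force: 40.0
```

Call:
{"name": "play_rows", "arguments": {"motion": [[[0, 0, 0, 0, 0, 0, -1], [0, 0, 0, 0, 0, 0, -1], [0, 0, -0.1, 0, 0, 0, -1], [0, 0, -0.25, 0, 0, 0, -1], [0, 0, -0.4, 0, 0, 0, -1], [0.04, -0.12, -0.4, 0, 0, 0, -1], [0.08, -0.25, -0.4, 0, 0, 0, -1], [0.08, -0.25, -0.4, 0, 0, 0, -1]]]}}

```text
time_s: 39.45
ee_pos: [0.4336, -0.3211, 0.1096]
eef_rot: [3.142, -0.001, 0.077]
force: [0.9, 0.1, -0.1]
grip_width: 0.0276
grip_force: 40.0
```

Call:
{"name": "play_rows", "arguments": {"motion": [[[0.12, -0.12, 0, 0, 0, -0.0234, -1], [0.24, -0.25, 0, 0, 0, -0.0468, -1], [0.36, -0.37, 0, 0, 0, -0.07, -1], [0.48, -0.5, 0, 0, 0, -0.0936, -1], [0.6, -0.62, 0, 0, 0, -0.117, -1], [0.72, -0.74, 0, 0, 0, -0.14, -1], [0.84, -0.86, 0, 0, 0, -0.164, -1], [0.96, -0.99, 0, 0, 0, -0.187, -1], [0.96, -0.99, 0, 0, 0, -0.21, -1], [0.96, -0.99, 0, 0, 0, -0.234, -1]]]}}

```text
time_s: 40.45
ee_pos: [0.6544, -0.0582, 0.1086]
eef_rot: [-3.141, 0.0, 1.552]
force: [0.1, -0.4, -0.5]
grip_width: 0.0275
grip_force: 40.0
```

Call:
{"name": "play_rows", "arguments": {"motion": [[[0, 0, 0, 0, 0, 0, -1], [0, 0, 0, 0, 0, 0, -1], [0, 0, 0, 0, 0, 0, -1]]]}}

```text
time_s: 40.75
ee_pos: [0.6538, -0.0595, 0.1091]
eef_rot: [3.141, 0.0, 1.54]
force: [-0.2, -0.4, -0.9]
grip_width: 0.0276
grip_force: 40.0
```

```bash
python3 - <<'E'
from h import *
held()
go(.6575,-.0624,.0065,1.5325)
E
```

```text
held [281. 269.] 5006 c [654.8 -62.9] sz [59.8 27.9] ang 87.7 z 0.139
now [ 0.6538 -0.0594  0.1091] [3.141 0.    1.541] q6 -0.12 w 0.0277 t 40.8
GO [-0.0114  0.015   0.4103] [0.     0.     0.0013]
```

Call:
{"name": "play_rows", "arguments": {"motion": [[[0.003, 0.011, 0.1, 0, 0, 0.0013, -1], [0.003, 0.011, 0.2, 0, 0, 0.0013, -1], [0.003, 0.011, 0.3, 0, 0, 0.0013, -1], [0.003, 0.011, 0.35, 0, 0, 0.0013, -1], [0.003, 0.011, 0.385, 0, 0, 0.0013, -1], [0.003, 0.011, 0.4, 0, 0, 0.0013, -1], [0.003, 0.011, 0.411, 0, 0, 0.0013, -1], [0.003, 0.011, 0.411, 0, 0, 0.0013, -1]]]}}

```text
time_s: 41.6
ee_pos: [0.6569, -0.0584, 0.0067]
eef_rot: [3.141, 0.0, 1.536]
force: [-0.7, 1.0, -0.1]
grip_width: 0.0278
grip_force: 40.0
```

Call:
{"name": "play_rows", "arguments": {"motion": [[[0, 0, 0.003, 0, 0, 0, -0.12], [0, 0, 0.003, 0, 0, 0, -0.12], [0, 0, 0.003, 0, 0, 0, -0.12], [0, 0, -0.08, 0, 0, 0, -0.12], [0, 0, -0.25, 0, 0, 0, -0.12], [0, 0, -0.45, 0, 0, 0, -0.12], [0, 0, -0.6, 0, 0, 0, 0], [0, 0, -0.8, 0, 0, 0, 0], [0, 0, -0.8, 0, 0, 0, 0]]]}}

```text
time_s: 42.5
ee_pos: [0.6587, -0.0587, 0.2142]
eef_rot: [3.13, 0.001, 1.536]
force: [0.4, -0.3, -0.3]
grip_width: 0.047
grip_force: 0.0
```

Call:
{"name": "play_rows", "arguments": {"motion": [[[0.15, -0.385, 0, 0, 0, 0, 0], [0.15, -0.385, 0, 0, 0, 0, 0], [0.15, -0.385, 0, 0, 0, 0, 0], [0.15, -0.385, 0, 0, 0, 0, 0]]]}}

```text
time_s: 42.9
ee_pos: [0.5615, -0.0173, 0.2069]
eef_rot: [3.14, 0.0, 1.536]
force: [0.0, -0.6, 1.0]
grip_width: 0.0468
grip_force: 0.0
```

```bash
python3 - <<'E'
from h import *
c,W=cloud("wrist");z=W[...,2]; save("w6.png",c["frame"])
m=(abs(W[...,0]-.6)<.13)&(abs(W[...,1]+.018)<.16)
rects(W,m&(z>.03)&(z<.04),"stored",100); rects(W,m&(z>.013)&(z<.02),"case",1500)
go(.479,.323,.14,1.531)
W=cloud("top")[1];z=W[...,2]; rects(W,(z>.03)&(z<.05)&(W[...,1]<-.17)&(W[...,0]>.3)&(W[...,0]<.64),"leftover",60)
rects(W,(z>.028)&(z<.042)&(abs(W[...,0]-.6)<.11)&(abs(W[...,1]+.018)<.14),"stored",40)
E
```

```text
stored [316. 147.] 1835 c [603.5  29.9] sz [79.1 28.1] ang 87.4 z 0.0351
stored [367. 156.] 1375 c [661.2  17.9] sz [59.4 28.3] ang 87.2 z 0.0351
stored [264. 240.] 1821 c [540.4 -78. ] sz [99.3 28.1] ang 87.0 z 0.0353
stored [362. 224.] 1167 c [657.5 -61.3] sz [58.9 28.2] ang 87.5 z 0.0353
stored [312. 232.] 1412 c [598.7 -71.5] sz [79.  28.2] ang 86.5 z 0.0352
case [316. 160.] 21646 c [600.6 -19.2] sz [276.7 200.6] ang 87.8 z 0.0162
now [ 0.5625 -0.0177  0.2069] [3.14  0.    1.536] q6 -0.06 w 0.047 t 43.0
GO [ 1.3502 -0.3816  0.2667] [0.0003 0.     0.0008]
stored [298. 195.] 75 c [597.6 -93.3] sz [34.9 29.1] ang 79.4 z 0.0344
stored [299. 212.] 137 c [538.7 -97.6] sz [55.9 27.8] ang 89.1 z 0.035
```

View pics/w6.png

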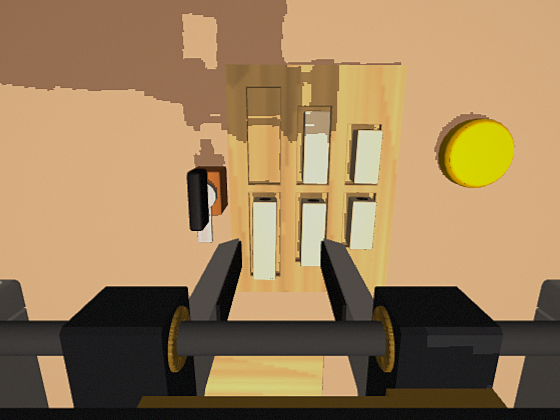

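All five posts lie flat in the correct pockets (tops at z 0.035), and the latch is still free at (200,200). Fetching the cover.

Call:
{"name": "play_rows", "arguments": {"motion": [[[0.675, -0.19, 0, 0, 0, 0, 0], [0.675, -0.19, 0, 0, 0, 0, 0], [0.675, -0.19, 0, 0, 0, 0, 0], [0.675, -0.19, 0, 0, 0, 0, 0], [0.675, -0.19, 0, 0, 0, 0, 0]]]}}

```text
time_s: 43.5
ee_pos: [0.5206, 0.1553, 0.206]
eef_rot: [3.141, -0.0, 1.539]
force: [-0.4, -1.2, 0.7]
grip_width: 0.0469
grip_force: 0.0
```

Call:
{"name": "play_rows", "arguments": {"motion": [[[0.675, -0.19, 0.2, 0, 0, 0, 0], [0.675, -0.19, 0.2, 0, 0, 0, 0], [0.675, -0.19, 0.2, 0, 0, 0, 0], [0.675, -0.19, 0.2, 0, 0, 0, 0], [0.675, -0.19, 0.2, 0, 0, 0, 0], [0.675, -0.19, 0.2, 0, 0, 0, 0]]]}}

```text
time_s: 44.1
ee_pos: [0.4796, 0.3226, 0.1557]
eef_rot: [-3.141, 0.001, 1.536]
force: [-0.1, -0.1, 0.8]
grip_width: 0.0468
grip_force: 0.0
```

```bash
python3 - <<'E'
from h import *
c,W=cloud("wrist");z=W[...,2]
rects(W,(z>.03)&(z<.05)&(W[...,1]>.1),"cover",3000)
rects(W,(z>.065)&(z<.08)&(W[...,1]>.1)&(W[...,0]<.6),"handle",300)
go(.4786,.3227,.034,1.531)
E
```

```text
cover [279. 168.] 42664 c [479.4 324. ] sz [262.3 186.4] ang 87.6 z 0.0412
handle [279. 206.] 2465 c [479.5 324.5] sz [89.4 22. ] ang 87.5 z 0.0732
now [0.4798 0.3221 0.1561] [3.141 0.    1.535] q6 0.56 w 0.0469 t 44.1
GO [ 0.0023 -0.005   0.4886] [0.     0.     0.0006]
```

Call:
{"name": "play_rows", "arguments": {"grip_force": 55, "motion": [[[0.002, -0.005, 0.16, 0, 0, 0, 0], [0.002, -0.005, 0.3, 0, 0, 0, 0], [0.002, -0.005, 0.4, 0, 0, 0, 0], [0.002, -0.005, 0.46, 0, 0, 0, 0], [0.002, -0.005, 0.487, 0, 0, 0, 0], [0.002, -0.005, 0.487, 0, 0, 0, 0], [0.002, -0.005, 0.487, 0, 0, 0, -1], [0.002, -0.005, 0.487, 0, 0, 0, -1], [0.002, -0.005, 0.487, 0, 0, 0, -1], [0.002, -0.005, 0.487, 0, 0, 0, -1]]]}}

```text
time_s: 45.15
ee_pos: [0.4778, 0.3238, 0.0351]
eef_rot: [3.14, -0.001, 1.536]
force: [0.8, -0.7, 3.0]
grip_width: 0.0217
grip_force: 55.0
```

Call:
{"name": "play_rows", "arguments": {"motion": [[[0, 0, 0, 0, 0, 0, -1], [0, 0, -0.05, 0, 0, 0, -1], [0, 0, -0.15, 0, 0, 0, -1], [0, 0, -0.28, 0, 0, 0, -1], [0, 0, -0.42, 0, 0, 0, -1], [-0.1, 0.04, -0.42, 0, 0, 0, -1], [-0.22, 0.09, -0.42, 0, 0, 0, -1], [-0.34, 0.14, -0.42, 0, 0, 0, -1], [-0.46, 0.19, -0.42, 0, 0, 0, -1], [-0.58, 0.24, -0.42, 0, 0, 0, -1]]]}}

```text
time_s: 46.15
ee_pos: [0.5322, 0.1754, 0.1398]
eef_rot: [-3.141, 0.0, 1.536]
force: [0.5, -0.3, -3.6]
grip_width: 0.0217
grip_force: 55.0
```

Call:
{"name": "play_rows", "arguments": {"motion": [[[-0.12, 0.05, 0, 0, 0, 0, -1], [-0.24, 0.1, 0, 0, 0, 0, -1], [-0.36, 0.15, 0, 0, 0, 0, -1], [-0.48, 0.2, 0, 0, 0, 0, -1], [-0.6, 0.25, 0, 0, 0, 0, -1], [-0.7, 0.29, 0, 0, 0, 0, -1], [-0.77, 0.305, 0, 0, 0, 0, -1], [-0.77, 0.305, 0, 0, 0, 0, -1], [-0.77, 0.305, 0, 0, 0, 0, -1]]]}}

```text
time_s: 47.05
ee_pos: [0.6014, -0.018, 0.1394]
eef_rot: [-3.141, -0.0, 1.536]
force: [-0.5, -0.1, -4.4]
grip_width: 0.0215
grip_force: 55.0
```

```bash
python3 - <<'E'
from h import *
go(.601,-.019,.038,1.533)
c,W=cloud("wrist");z=W[...,2]; zz=get_obs()["ee_pos"][2]
rects(W,(abs(z-zz-.007)<.006)&(abs(W[...,0]-.6)<.13)&(abs(W[...,1]+.018)<.16),"cover",1000)
E
```

```text
now [ 0.6014 -0.018   0.1394] [-3.141 -0.     1.536] q6 -0.06 w 0.0215 t 47.0
GO [-0.004  -0.001   0.4057] [-0.0001 -0.      0.0004]
cover [280. 135.] 83873 c [604.1  28.6] sz [170.5 187.1] ang 87.9 z 0.1454
cover [281. 376.] 2831 c [ 599.  -110.5] sz [33.9 52.6] ang 88.0 z 0.1457
```

Call:
{"name": "play_rows", "arguments": {"motion": [[[-0.008, -0.006, 0.1, 0, 0, 0, -1], [-0.008, -0.006, 0.2, 0, 0, 0, -1], [-0.008, -0.006, 0.28, 0, 0, 0, -1], [-0.008, -0.006, 0.33, 0, 0, 0, -1], [-0.008, -0.006, 0.365, 0, 0, 0, -1], [-0.008, -0.006, 0.385, 0, 0, 0, -1], [-0.008, -0.006, 0.397, 0, 0, 0, -1], [-0.008, -0.006, 0.404, 0, 0, 0, -1], [-0.008, -0.006, 0.404, 0, 0, 0, -1]]]}}

```text
time_s: 48.0
ee_pos: [0.6005, -0.0204, 0.0391]
eef_rot: [3.14, -0.0, 1.536]
force: [-1.1, 0.0, 0.6]
grip_width: 0.0218
grip_force: 55.0
```

Call:
{"name": "play_rows", "arguments": {"motion": [[[0, 0, 0, 0, 0, 0, 0], [0, 0, 0, 0, 0, 0, 0], [0, 0, 0, 0, 0, 0, 0], [0, 0, 0, 0, 0, 0, 0], [0, 0, -0.1, 0, 0, 0, 0], [0, 0, -0.25, 0, 0, 0, 0], [0, -0.2, -0.42, 0, 0, 0, 0], [0, -0.4, -0.5, 0, 0, 0, 0], [0.02, -0.488, -0.5, 0, 0, 0, 0], [0.02, -0.488, -0.5, 0, 0, 0, 0]]]}}

```text
time_s: 49.0
ee_pos: [0.4759, -0.0107, 0.1651]
eef_rot: [3.139, 0.0, 1.536]
force: [0.5, -0.2, -0.8]
grip_width: 0.0467
grip_force: 0.0
```

```bash
python3 - <<'E'
from h import *
c,W=cloud("wrist");z=W[...,2]
m=(abs(W[...,0]-.6)<.15)&(abs(W[...,1]+.018)<.16)
rects(W,m&(z>.04)&(z<.05),"cover",1000);rects(W,m&(z>.07)&(z<.08),"handle",200);rects(W,m&(z>.013)&(z<.02),"case",300)
rects(W,(z>.085)&(z<.096)&(W[...,0]<.55),"latch",100)
go(.4777,-.0146,.0475,1.532)
c,W=cloud("side");z=W[...,2]; rects(W,(z>.041)&(z<.05)&(abs(W[...,0]-.6)<.13)&(abs(W[...,1]+.018)<.16),"cover",1000)
E
```

```text
cover [410. 168.] 38371 c [601.5 -19.1] sz [259.6 186.8] ang 87.9 z 0.0452
handle [417. 212.] 2545 c [600.8 -19.5] sz [89.1 22.5] ang 87.9 z 0.0771
case [336. 149.] 2799 c [600.6 -18.7] sz [275.9 200.8] ang 87.8 z 0.0162
latch [281. 216.] 1057 c [477.7 -13.7] sz [59.2 14. ] ang 86.5 z 0.0899
now [ 0.4777 -0.011   0.1647] [3.139 0.    1.536] q6 -0.06 w 0.047 t 49.0
GO [-0.0145 -0.0007  0.4687] [0.0004 0.     0.0006]
cover [306. 209.] 3728 c [598.5 -22.3] sz [267.7 185.5] ang 88.1 z 0.0457
```

Cover is centred to within 1 mm. Now locking the latch.

Call:
{"name": "play_rows", "arguments": {"grip_force": 40, "motion": [[[-0.014, 0, 0.15, 0, 0, 0, 0], [-0.014, 0, 0.3, 0, 0, 0, 0], [-0.014, 0, 0.38, 0, 0, 0, 0], [-0.014, 0, 0.43, 0, 0, 0, 0], [-0.014, 0, 0.467, 0, 0, 0, 0], [-0.014, 0, 0.467, 0, 0, 0, 0], [-0.014, 0, 0.467, 0, 0, 0, -1], [-0.014, 0, 0.467, 0, 0, 0, -1], [-0.014, 0, 0.467, 0, 0, 0, -1], [-0.014, 0, 0.467, 0, 0, 0, -1]]]}}

```text
time_s: 50.1
ee_pos: [0.4793, -0.0149, 0.0483]
eef_rot: [3.139, 0.001, 1.536]
force: [-19.0, -3.0, 15.8]
grip_width: 0.0186
grip_force: 26.9
```

Call:
{"name": "play_rows", "arguments": {"motion": [[[0, 0, 0, 0, 0, 0, -1], [0, 0, 0, 0, 0, 0, -1], [0, 0, 0, 0, 0, -0.02, -1], [0, 0, 0, 0, 0, -0.04, -1], [0, 0, 0, 0, 0, -0.06, -1], [0, 0, 0, 0, 0, -0.08, -1], [0, 0, 0, 0, 0, -0.1, -1], [0, 0, 0, 0, 0, -0.12, -1], [0, 0, 0, 0, 0, -0.14, -1], [0, 0, 0, 0, 0, -0.16, -1]]]}}

```text
time_s: 51.1
ee_pos: [0.4775, -0.0146, 0.0482]
eef_rot: [-3.141, -0.001, 2.546]
force: [-16.8, 1.6, 22.2]
grip_width: 0.0136
grip_force: 54.6
```

Call:
{"name": "play_rows", "arguments": {"motion": [[[0, 0, 0, 0, 0, -0.02, -1], [0, 0, 0, 0, 0, -0.04, -1], [0, 0, 0, 0, 0, -0.06, -1], [0, 0, 0, 0, 0, -0.08, -1], [0, 0, 0, 0, 0, -0.093, -1], [0, 0, 0, 0, 0, -0.093, -1], [0, 0, 0, 0, 0, -0.093, -1]]]}}

```text
time_s: 51.8
ee_pos: [0.4776, -0.0142, 0.0482]
eef_rot: [3.141, -0.001, 3.126]
force: [-15.2, 2.9, 21.5]
grip_width: 0.0139
grip_force: 54.6
```

Call:
{"name": "play_rows", "arguments": {"motion": [[[0, 0, 0, 0, 0, 0, 0], [0, 0, 0, 0, 0, 0, 0], [0, 0, 0, 0, 0, 0, 0], [0, 0, 0, 0, 0, 0, 0], [0, 0, -0.15, 0, 0, 0, 0], [0, 0, -0.35, 0, 0, 0, 0], [0, 0, -0.55, 0, 0, 0, 0], [0, 0, -0.6, 0, 0, 0, 0]]]}}

```text
time_s: 52.6
ee_pos: [0.4799, -0.0147, 0.202]
eef_rot: [-3.141, 0.008, 3.126]
force: [0.8, -0.0, -0.5]
grip_width: 0.0468
grip_force: 0.0
```

```bash
python3 - <<'E'
from h import *
c,W=cloud("wrist");z=W[...,2]; save("w7.png",c["frame"])
m=(abs(W[...,0]-.6)<.15)&(abs(W[...,1]+.018)<.16)
rects(W,m&(z>.04)&(z<.05),"cover",300);rects(W,m&(z>.07)&(z<.08),"handle",200)
rects(W,(z>.085)&(z<.096)&(W[...,0]<.55),"latch",100)
go(.4777,-.0146,.2,3.1)
E
```

```text
cover [265. 188.] 387 c [476.7 -30.7] sz [16.2 35.5] ang 87.8 z 0.0471
cover [298. 189.] 390 c [478.1   2.2] sz [16.5 36.2] ang 89.5 z 0.047
cover [277. 252.] 13531 c [574.4 -19.6] sz [262.4 133.4] ang 88.1 z 0.0451
handle [278. 304.] 1626 c [601.  -20.7] sz [89.9 23. ] ang 87.9 z 0.0769
latch [281. 198.] 872 c [477.4 -14.6] sz [13.8 59.7] ang 88.7 z 0.0898
now [ 0.4797 -0.0147  0.2012] [-3.141  0.007  3.125] q6 -1.66 w 0.0467 t 52.6
GO [0.0082 0.0003 0.0049] [-0.0001  0.0011  0.0041]
```

View pics/w7.png

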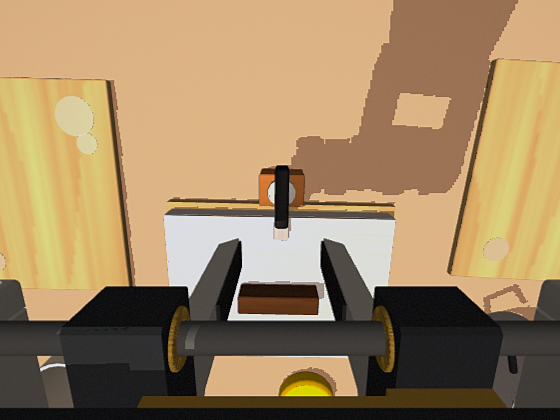

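The latch (281,200) points over the cover, aligned to about 1°, the cover is square, and the arm is clear.

```bash
python3 -c "
from station import workorder
print(workorder.hand_in())"
```

```text
the job is handed in; nothing more can be done
None
```

I handed the job in, but `hand_in()` gave no verdict. By camera, all five posts (1 long, 2 mid, 2 short) lay flat in matching pockets, and the cover is back within about 1 mm of centre with the latch locked over it. The arm stayed clear of the bucket, mug and sponge, though I didn't re-measure their positions.

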